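Make up the gilding kit and the lettering kit

TASK

Make up two kits for this evening's class. Dark tray, the gilding kit: the red ink and the amber jar, one in each square bay, and the gilded panel flat in the long bay, gold face up - lift the clamp bar of the burnishing board well clear first and slide the panel out from beneath it. Pale tray, the lettering kit: the black ink and the brass paperweight, one in each square bay; keep everything upright and leave the green ink where it stands.

Things in the scene. Friction and masses are not known exactly. Their poses are not given: they have to be found in the camera images.
- panel_c (a point): Gilded wooden panel, 110 x 40 x 10 mm, 40 g, loose, gold face with blue border up. The point is its centre; x along its length, z up. It starts flat on the burnishing board, length along the board's x, front end flush with the board's front edge, 25 mm of its +x end under the closed clamp bar; drawn 30 mm towards the board's -x it is clear of the bar
- red_c (a point): Red ink bottle, red with a white cap. 46 mm diameter glass body up to 42 mm high, narrower 28 mm cap on top, 62 mm high in all, about 120 g, loose, standing upright. The point is on its axis half-way up, 31 mm above its underside
- black_c (a point): Black ink bottle, all black. 46 mm diameter glass body up to 42 mm high, narrower 28 mm cap on top, 62 mm high in all, about 120 g, loose, standing upright. The point is on its axis half-way up, 31 mm above its underside
- amber_c (a point): Jar of gilding size, amber-brown with a cork stopper. 46 mm diameter glass body up to 42 mm high, narrower 28 mm cap on top, 62 mm high in all, about 120 g, loose, standing upright. The point is on its axis half-way up, 31 mm above its underside
- green_c (a point): Green ink bottle, green with a white cap; not wanted in either kit. 46 mm diameter glass body up to 42 mm high, narrower 28 mm cap on top, 62 mm high in all, about 120 g, loose, standing upright. The point is on its axis half-way up, 31 mm above its underside
- weight_c (a point): Brass paperweight: a 46 mm diameter disc 18 mm high, a thin neck and a 24 mm diameter cylindrical knob from 30 to 48 mm above its underside (grip the knob), about 260 g, loose, standing upright. The point is on its axis, 24 mm above its underside
- tray_dark: Dark brown wooden kit tray (gilding kit), fixed, 179 x 143 mm; walls and dividers 5 mm thick, 12 mm high; bay floors at z = 4 mm. Origin at the centre of its underside. One long bay, 100 (x) by 133 (y) mm, centred at x = -34.5 mm, y = 0; on its +x side two square bays, 64 x 64 mm, centred at x = 52.5 mm, y = -34.5 and +34.5 mm
- tray_pale: Pale wooden kit tray (lettering kit), fixed, 179 x 143 mm; walls and dividers 5 mm thick, 12 mm high; bay floors at z = 4 mm. Origin at the centre of its underside. One long bay, 100 (x) by 133 (y) mm, centred at x = -34.5 mm, y = 0; on its +x side two square bays, 64 x 64 mm, centred at x = 52.5 mm, y = -34.5 and +34.5 mm
- burnish_board: Grey burnishing board, fixed, 170 (x) by 150 (y) by 16 mm. Origin at the centre of its underside; front edge at x = -85 mm. Across it, over the panel's end, lies a steel clamp bar (x 0 to 20 mm, top at z = 36 mm) on arms from a hinge with its axis parallel to y at x = 65, z = 34 mm. Its handle is a red rod, 10 mm thick, parallel to y, y = -35 to 35 mm; closed, its axis is at x = 10, z = 62 mm
- clamp_bar (a joint): Clamp bar's angle about its hinge, rad: 0 closed on the panel, up to 1.4 as its front and the red handle swing up and back to the board's +x. The handle rod is 26 mm above the bar, on 8 mm posts at y = -30 and 30 mm. Stiff hinge (about 3 N at the handle): it stays where it is left. At 0.5 the bar's front edge is about 30 mm above the panel
Not all that is in view belongs to the job. What is shaped like the part that bears black_c but blue or purple is not meant.

How it is judged:
By the outcome, as a careful person would: the job done as asked, in the order asked, and still so for the second after the job is handed in, with the robot touching nothing.
It also fails if it takes over 122 s, if anything falls off the work surface, if the arm or the gripper's body presses on something with over 40 N, if the wrist force passes 120 N, or if a joint passes its speed limit or range.

ROBOT

A 6-joint arm with a two-finger parallel gripper is mounted at the origin on the work surface. World frame = base frame: x ahead of the robot, y to its left, z up, the work surface at z = 0. Lengths are in m, angles in rad, forces in N, time in s.
With the tool pointing down it reaches from about 0.375 to 0.9 m from the base axis. Payload 3.1 kg.
Tool frame: the origin (TCP) lies where the fingers leave the gripper's body, on its centre line; the fingertips stand 70 mm ahead of it and the grasp point (between the pads) lies 51 mm ahead of it (grasp_offset is the distance from the TCP to the grasp point, in m); z points along the fingers, y is the line along which they close (so a half turn about z gives the same grasp; the last joint's range is limited). The gripper opens to 87 mm and grips with 3 to 60 N. Pads are 19 mm wide; open, the fingers measure 117 mm over their backs; the gripper's body (75 mm by 190 mm) begins 51 mm behind the grasp point.
Start: joints at [-1.385, 0.527, 1.433, -0, 1.181, -0.178], TCP at [0.223, -0.584, 0.292] pointing down, gripper open.
Joint ranges: [-3.08, 3.08], [-0.75, 2.2], [0.22, 2.44], [-1.43, 4.57], [0, 2.65], [-2.85, 2.85]. Speed limits (rad/s): [2.79, 2.79, 3.14, 3.14, 3.14, 3.14].

INTERFACE

Orientations are given as a 3x3 rotation matrix whose columns are the frame's x, y, z axes.
In Python, from rig import get_state, camera, job_done, grasp_offset gives the robot as it stands.
- The arm moves only by the tool move_arm, never from a script. Its argument "rows" is a list that holds one entry, the list of rows, each a list of 4 numbers: the shift along the tool's x, y, z in m, then the turn about the tool's z in degrees. In form: [[[tx, ty, tz, turn], ...]]. A call has exactly 5 rows; each row is the pose to reach, as a shift and turn from the pose commanded when the call began, along the tool's axes at that moment; what a row does not reach only later rows make up. A row lasts 1/10 s, in which the tool goes at most 50 mm and 8.59 degrees, less where a joint would pass 70% of its speed; a pose out of reach is approached as far as the arm can. A call with a gripper value outside its range is refused whole. "gripper" is the finger opening in m, from 0 to 0.087, set as the call begins (left out, the last holds). The fingers move at their own pace and stop on an object; "newtons" is the grip in N (left out, the last holds). Time passes only in rows, so rows that repeat a pose let the fingers close, or fill a call up. It gives the time, the measured TCP pose, the force, the opening and the grip force at its end, in the units of the state.
- get_state(): the state, without advancing time (a new reading comes with each control period).
- camera(name): name is "side" or "top" or "wrist"; returns a dict with "image" (400x640x3 uint8, red, green, blue), "fovy" (degrees; the focal length in pixels is half the picture's height over the tangent of half this angle, whatever the lens; pixels are square), "cx", "cy" (the principal point, pixels), "xyz" and "rotation" of the camera in the world. Camera axes: x right, y down, z forward; pixel columns grow to the right and rows downward; lengths in m; the calibration is good to about 2 mm. A picture is of the moment at which its call begins. There is no depth.
- job_done(): hands the job in; it is judged then, once.
The state is a dict: "time": time; "q": joint angles; "joint_vel": joint speeds; "effort": joint torques, N m; "ee_pos": TCP position; "tcp_rot": TCP orientation; "contact_force": force on the tool from outside, world axes, zero at the start; "torque": the same for the moment, N m; "gripper_width": finger opening in m; "grip_force": force on a finger pad.
Only numpy, scipy, OpenCV 4.12 (cv2) and the standard library are available. Lean on these libraries where they do the work, as an engineer would, in place of code of your own. Each camera call takes 0.05 s, during which the arm holds its last target. There are 200 camera calls.

## Working session

There is one attempt and no reset: what is moved stays moved. The work goes in short steps, Python scripts to look and compute and a tool call to move; the robot and the scene stay as the last step left them, time stands still between calls to the robot, and variables do not carry over. Pictures are saved under pics/ and viewed, at most 14 in all, crops included, and the job is handed in when it is done.

Besides the shell and the picture viewer there is one more tool, called after "Call:" as name(argument=value, ...) on one line, values as JSON. move_arm: Moves the arm, as the interface text tells. Its arguments: {"type":"object","properties":{"rows":{"type":"array"},"gripper":{"type":"number"},"newtons":{"type":"number"}},"required":["rows"]}

```bash
ls; mkdir -p pics; python3 - <<'E'
from rig import *
import cv2
s=get_state();print(s['ee_pos'],s['tcp_rot'],s['time'],grasp_offset if not callable(grasp_offset) else grasp_offset())
for n in('side','top'):
    c=camera(n);cv2.imwrite(f'pics/{n}0.png',c['image'][:,:,::-1]);print(n,c['fovy'],c['cx'],c['cy'],c['xyz'],c['rotation'])
E
```

```text
pics
[ 0.222881   -0.5832653   0.29126789] [[ 9.34196488e-01  3.56758621e-01 -4.55471344e-04]
 [ 3.56758749e-01 -9.34194082e-01  2.14757743e-03]
 [ 3.40668129e-04 -2.16875268e-03 -9.99997590e-01]] 0.0 0.051
side 51.62187770866233 321.1543874729529 195.9747596830835 [0.19859761 0.65745512 0.79990324] [[-0.89539862 -0.3253944   0.30394046]
 [-0.44510409  0.63573401 -0.63065412]
 [ 0.01198603 -0.69997196 -0.71406973]]
top 55.135946588079534 316.70700357178396 192.85955117597956 [0.38178225 0.01625757 0.93055747] [[ 0.00987956 -0.98655708  0.16311813]
 [-0.99970882 -0.01333631 -0.02011026]
 [ 0.02201531 -0.16287196 -0.98640157]]
```

View pics/top0.png

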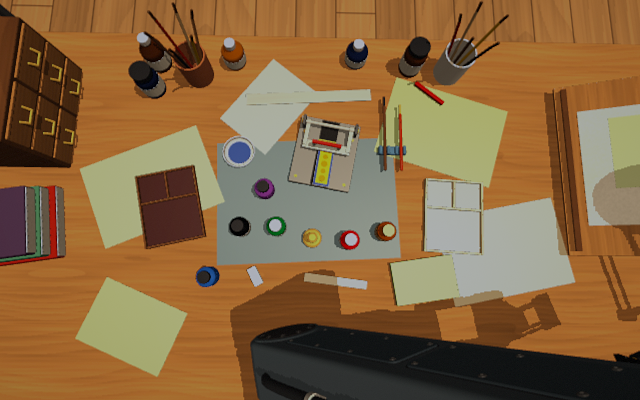

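View pics/side0.png

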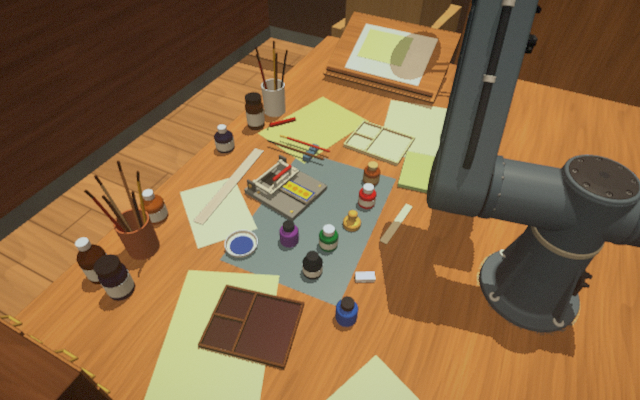

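Top view: black (239,226), green (276,226), brass (312,238), red (349,239), amber (386,231). The dark tray is at (171,206), the pale tray at (453,217) and the board at (324,152). Lookalikes for black are purple (263,188), blue (207,276) and the dark bottles at the back (147,78), (412,55) and (357,52). For amber they are the brown and orange bottles at the back (152,50) and (233,52). I'll check this in one close crop.

```bash
cat > h.py <<'E'
import numpy as np, cv2
from rig import *
def ray(c,u,v):
    f=200/np.tan(np.radians(c['fovy'])/2)
    d=np.array(c['rotation'])@np.array([(u-c['cx'])/f,(v-c['cy'])/f,1]); return np.array(c['xyz']),d/np.linalg.norm(d)
def plane(c,u,v,z):
    o,d=ray(c,u,v); return o+d*(z-o[2])/d[2]
def tri(a,b):
    (o1,d1),(o2,d2)=a,b
    A=np.stack([d1,-d2],1);t=np.linalg.lstsq(A,o2-o1,rcond=None)[0]
    p,q=o1+d1*t[0],o2+d2*t[1];return (p+q)/2,np.linalg.norm(p-q)
def proj(c,p):
    f=200/np.tan(np.radians(c['fovy'])/2);q=np.array(c['rotation']).T@(np.array(p)-c['xyz']);return np.array([c['cx']+f*q[0]/q[2],c['cy']+f*q[1]/q[2]])
def tool(p):
    "shift in the tool axes from the present TCP to world point p"
    s=get_state();return np.array(s['tcp_rot']).T@(np.array(p)-s['ee_pos'])
E
python3 - <<'E'
from h import *
t=camera('top')['image'][:,:,::-1];s=camera('side')['image'][:,:,::-1]
a=cv2.resize(t[110:260,125:495],None,fx=2.16,fy=2.16,interpolation=cv2.INTER_CUBIC)
cv2.imwrite('pics/c1.png',a[:, :800])
b=cv2.resize(s[110:380,190:430],None,fx=2.2,fy=2.2,interpolation=cv2.INTER_CUBIC);cv2.imwrite('pics/c2.png',b)
E
```

```text
(no output)
```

View pics/c1.png

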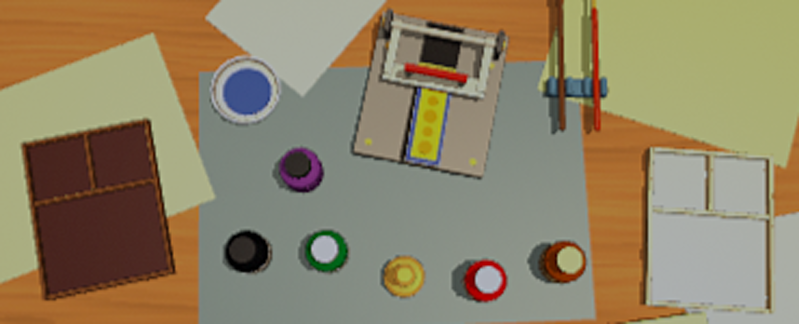

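View pics/c2.png

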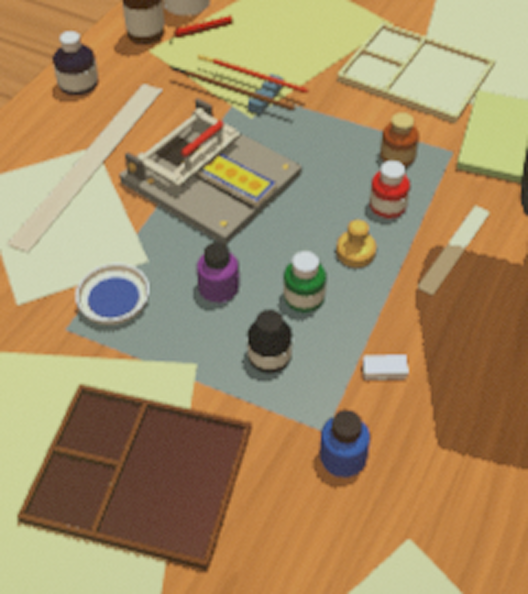

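The crops confirm the choice: the all-black bottle has black cap and body, with purple and blue clearly separate. The amber jar is at the right end of the row.

```bash
python3 - <<'E'
from h import *
np.set_printoptions(precision=4,suppress=True)
T=camera('top');S=camera('side')
t=lambda x,y:(x/2.16+125-.3,y/2.16+110-.3)
s=lambda x,y:(x/2.2+190-.3,y/2.2+110-.3)
for n,a,b in [('black',(245,247),(269,321)),('green',(324,249),(305,262)),('brass',(404,272),(358,228)),('red',(488,279),(393,170)),('amber',(570,260),(403,122)),
 ('dTL',(23,143),(20,520)),('dTR',(150,119),(80,387)),('dBR',(174,273),(250,425)),('dBL',(45,299),(207,567)),
 ('pTL',(647,148),(340,73)),('pTR',(773,156),(388,25)),('pBR',(772,312),(494,67)),('pBL',(645,305),(452,117)),
 ('bFL',(352,154),(226,238)),('bFR',(484,178),(301,170)),
 ('panFL',(405,160),(249,200)),('panFR',(437,164),(275,185)),('hL',(406,68),(185,153)),('hR',(465,79),(221,124))]:
    p,e=tri(ray(T,*t(*a)),ray(S,*s(*b)));print(n,p,'gap',round(e,4),'top@12mm',plane(T,*t(*a),.012)[:2])
E
```

```text
black [0.4514 0.1759 0.0576] gap 0.0013 top@12mm [0.4557 0.1845]
green [0.4506 0.0929 0.0612] gap 0.0001 top@12mm [0.4545 0.0973]
brass [0.4269 0.0082 0.0434] gap 0.0032 top@12mm [0.4301 0.0084]
red [ 0.4206 -0.0794  0.0605] gap 0.0013 top@12mm [ 0.4234 -0.0846]
amber [ 0.4418 -0.1665  0.0582] gap 0.0008 top@12mm [ 0.4454 -0.1761]
dTL [0.5686 0.439  0.0067] gap 0.0039 top@12mm [0.5694 0.4374]
dTR [0.6008 0.2999 0.0047] gap 0.0 top@12mm [0.5991 0.2977]
dBR [0.4267 0.262  0.008 ] gap 0.0007 top@12mm [0.4262 0.2608]
dBL [0.396  0.4002 0.0081] gap 0.0012 top@12mm [0.3965 0.3988]
pTL [ 0.5706 -0.2651  0.0193] gap 0.0035 top@12mm [ 0.5738 -0.2669]
pTR [ 0.5623 -0.4142  0.0086] gap 0.0101 top@12mm [ 0.5666 -0.4113]
pBR [ 0.39   -0.4071 -0.0044] gap 0.0014 top@12mm [ 0.3905 -0.3994]
pBL [ 0.3996 -0.2572  0.0126] gap 0.0059 top@12mm [ 0.3968 -0.2583]
bFL [0.5613 0.0685 0.0175] gap 0.0006 top@12mm [0.5621 0.0687]
bFR [ 0.538  -0.081   0.0066] gap 0.0011 top@12mm [ 0.5366 -0.0806]
panFL [0.5577 0.0103 0.0266] gap 0.0092 top@12mm [0.556  0.0088]
panFR [ 0.5487 -0.0272  0.0239] gap 0.0021 top@12mm [ 0.5519 -0.0274]
hL [0.6478 0.0093 0.0643] gap 0.0002 top@12mm [0.6637 0.0089]
hR [ 0.636  -0.055   0.0641] gap 0.0008 top@12mm [ 0.6517 -0.0591]
```

```bash
cat > plan.py <<'E'
from h import *
def plan(wps,start=None):
    """wps: (x,y,z,yaw_deg,ncalls); prints the rows of each call, shift in tool axes + turn."""
    if start is None:
        s=get_state();R=np.array(s['tcp_rot']);start=[*s['ee_pos'],np.degrees(np.arctan2(R[1,0],R[0,0]))]
    p=np.array(start,float)
    for w in wps:
        n=w[4]*5;q=np.array(w[:4],float);b=p.copy();prev=p;mx=0
        print('->',w)
        for k in range(w[4]):
            c,s=np.cos(np.radians(b[3])),np.sin(np.radians(b[3]));R=np.array([[c,s,0],[s,-c,0],[0,0,-1]]);rows=[]
            for i in range(5):
                f=(k*5+i+1)/n;f=.5*f+.5*(1-np.cos(np.pi*f))/2
                t=p+(q-p)*f;mx=max(mx,np.linalg.norm((t-prev)[:3]));prev=t
                d=R.T@(t-b)[:3];rows.append([*[round(float(v),3) for v in d],round(float(b[3]-t[3]),1)])
            print([rows]);b=t
        print('max step',round(mx,3));p=q
E
python3 -c "
from plan import *
plan([(.421,-.079,.19,90,4),(.421,-.079,.087,90,1)])"
```

```text
-> (0.421, -0.079, 0.19, 90, 4)
[[[0.01, -0.011, 0.003, -1.9], [0.023, -0.025, 0.006, -4.3], [0.037, -0.041, 0.01, -7.1], [0.054, -0.059, 0.015, -10.2], [0.072, -0.079, 0.02, -13.7]]]
[[[0.025, -0.017, 0.006, -3.8], [0.051, -0.034, 0.012, -7.8], [0.078, -0.053, 0.018, -12.1], [0.107, -0.072, 0.024, -16.4], [0.136, -0.091, 0.031, -20.9]]]
[[[0.034, -0.008, 0.007, -4.4], [0.067, -0.016, 0.013, -8.8], [0.1, -0.023, 0.019, -13.0], [0.13, -0.03, 0.025, -17.1], [0.159, -0.037, 0.031, -20.9]]]
[[[0.027, 0.004, 0.005, -3.5], [0.052, 0.007, 0.01, -6.6], [0.073, 0.01, 0.014, -9.4], [0.091, 0.012, 0.017, -11.8], [0.106, 0.014, 0.02, -13.7]]]
max step 0.035
-> (0.421, -0.079, 0.087, 90, 1)
[[[0.0, 0.0, 0.015, 0.0], [0.0, 0.0, 0.038, 0.0], [0.0, 0.0, 0.065, 0.0], [0.0, 0.0, 0.088, 0.0], [0.0, 0.0, 0.103, 0.0]]]
max step 0.026
```

Call:
move_arm(rows=[[[0.01,-0.011,0.003,-1.9],[0.023,-0.025,0.006,-4.3],[0.037,-0.041,0.01,-7.1],[0.054,-0.059,0.015,-10.2],[0.072,-0.079,0.02,-13.7]]], gripper=0.07)

```text
time: 0.8
ee_pos: [0.2623, -0.4839, 0.2722]
tcp_rot: [[0.822, 0.569, 0.0], [0.569, -0.822, -0.001], [-0.0, 0.001, -1.0]]
contact_force: [0.4, -0.9, -0.8]
gripper_width: 0.0705
grip_force: 0.0
```

Call:
move_arm(rows=[[[0.025,-0.017,0.006,-3.8],[0.051,-0.034,0.012,-7.8],[0.078,-0.053,0.018,-12.1],[0.107,-0.072,0.024,-16.4],[0.136,-0.091,0.031,-20.9]]])

```text
time: 1.3
ee_pos: [0.3228, -0.3312, 0.2413]
tcp_rot: [[0.564, 0.826, 0.001], [0.826, -0.564, -0.001], [-0.0, 0.001, -1.0]]
contact_force: [0.1, -0.6, -0.0]
gripper_width: 0.07
grip_force: 0.0
```

Call:
move_arm(rows=[[[0.034,-0.008,0.007,-4.4],[0.067,-0.016,0.013,-8.8],[0.1,-0.023,0.019,-13.0],[0.13,-0.03,0.025,-17.1],[0.159,-0.037,0.031,-20.9]]])

```text
time: 1.8
ee_pos: [0.3824, -0.1791, 0.2102]
tcp_rot: [[0.232, 0.973, 0.001], [0.973, -0.232, -0.0], [-0.0, 0.001, -1.0]]
contact_force: [0.2, -0.4, -0.3]
gripper_width: 0.0697
grip_force: 0.0
```

Call:
move_arm(rows=[[[0.027,0.004,0.005,-3.5],[0.052,0.007,0.01,-6.6],[0.073,0.01,0.014,-9.4],[0.091,0.012,0.017,-11.8],[0.106,0.014,0.02,-13.7]]])

```text
time: 2.3
ee_pos: [0.4209, -0.0795, 0.1902]
tcp_rot: [[-0.004, 1.0, 0.0], [1.0, 0.004, -0.0], [-0.0, 0.0, -1.0]]
contact_force: [0.1, -0.8, -0.3]
gripper_width: 0.0698
grip_force: 0.0
```

Call:
move_arm(rows=[[[0,0,0.015,0],[0,0,0.038,0],[0,0,0.065,0],[0,0,0.088,0],[0,0,0.103,0]]])

```text
time: 2.8
ee_pos: [0.4205, -0.0805, 0.086]
tcp_rot: [[-0.002, 1.0, -0.001], [1.0, 0.002, 0.0], [0.0, -0.001, -1.0]]
contact_force: [-0.4, 0.0, 0.2]
gripper_width: 0.07
grip_force: 0.0
```

Call:
move_arm(rows=[[[0,0,0,0],[0,0,0,0],[0,0,0,0],[0,0,0,0],[0,0,0,0]]], gripper=0.03, newtons=15)

```text
time: 3.3
ee_pos: [0.4209, -0.0807, 0.0881]
tcp_rot: [[-0.002, 1.0, 0.002], [1.0, 0.002, -0.001], [-0.001, 0.002, -1.0]]
contact_force: [-0.3, 1.1, 3.9]
gripper_width: 0.0455
grip_force: 15.0
```

```bash
python3 -c "
from plan import *
plan([(.421,-.079,.17,90,1),(.542,.394,.17,102.3,4),(.542,.394,.093,102.3,1)],(.421,-.079,.087,90))"
```

```text
-> (0.421, -0.079, 0.17, 90, 1)
[[[0.0, 0.0, -0.012, 0.0], [0.0, 0.0, -0.031, 0.0], [0.0, 0.0, -0.052, 0.0], [0.0, 0.0, -0.071, 0.0], [0.0, 0.0, -0.083, 0.0]]]
max step 0.021
-> (0.542, 0.394, 0.17, 102.3, 4)
[[[0.013, 0.003, 0.0, -0.3], [0.029, 0.008, 0.0, -0.8], [0.048, 0.012, 0.0, -1.3], [0.07, 0.018, 0.0, -1.8], [0.094, 0.024, 0.0, -2.4]]]
[[[0.026, 0.008, 0.0, -0.7], [0.053, 0.016, 0.0, -1.4], [0.082, 0.025, 0.0, -2.1], [0.111, 0.034, 0.0, -2.9], [0.141, 0.043, 0.0, -3.7]]]
[[[0.029, 0.011, 0.0, -0.8], [0.058, 0.022, 0.0, -1.6], [0.086, 0.032, 0.0, -2.3], [0.113, 0.042, 0.0, -3.0], [0.138, 0.052, 0.0, -3.7]]]
[[[0.022, 0.01, 0.0, -0.6], [0.043, 0.019, 0.0, -1.2], [0.061, 0.027, 0.0, -1.7], [0.076, 0.034, 0.0, -2.1], [0.088, 0.04, 0.0, -2.4]]]
max step 0.031
-> (0.542, 0.394, 0.093, 102.3, 1)
[[[0.0, 0.0, 0.011, 0.0], [0.0, 0.0, 0.029, 0.0], [0.0, 0.0, 0.048, 0.0], [0.0, 0.0, 0.066, 0.0], [0.0, 0.0, 0.077, 0.0]]]
max step 0.02
```

Call:
move_arm(rows=[[[0,0,-0.012,0],[0,0,-0.031,0],[0,0,-0.052,0],[0,0,-0.071,0],[0,0,-0.083,0]]])

```text
time: 3.8
ee_pos: [0.4206, -0.0805, 0.1718]
tcp_rot: [[-0.002, 1.0, 0.002], [1.0, 0.002, -0.001], [-0.001, 0.002, -1.0]]
contact_force: [-0.0, -0.2, -1.7]
gripper_width: 0.046
grip_force: 15.0
```

Call:
move_arm(rows=[[[0.013,0.003,0,-0.3],[0.029,0.008,0,-0.8],[0.048,0.012,0,-1.3],[0.07,0.018,0,-1.8],[0.094,0.024,0,-2.4]]])

```text
time: 4.3
ee_pos: [0.4443, 0.0142, 0.1706]
tcp_rot: [[-0.043, 0.999, 0.0], [0.999, 0.043, -0.0], [-0.0, 0.0, -1.0]]
contact_force: [0.3, 0.3, -1.3]
gripper_width: 0.0456
grip_force: 15.0
```

Call:
move_arm(rows=[[[0.026,0.008,0,-0.7],[0.053,0.016,0,-1.4],[0.082,0.025,0,-2.1],[0.111,0.034,0,-2.9],[0.141,0.043,0,-3.7]]])

```text
time: 4.8
ee_pos: [0.4809, 0.1575, 0.1705]
tcp_rot: [[-0.109, 0.994, -0.0], [0.994, 0.109, -0.0], [-0.0, -0.0, -1.0]]
contact_force: [1.2, -0.1, -1.8]
gripper_width: 0.0457
grip_force: 15.0
```

Call:
move_arm(rows=[[[0.029,0.011,0,-0.8],[0.058,0.022,0,-1.6],[0.086,0.032,0,-2.3],[0.113,0.042,0,-3],[0.138,0.052,0,-3.7]]])

```text
time: 5.3
ee_pos: [0.5174, 0.3004, 0.1704]
tcp_rot: [[-0.173, 0.985, -0.0], [0.985, 0.173, -0.0], [-0.0, -0.0, -1.0]]
contact_force: [0.4, 0.1, -1.3]
gripper_width: 0.0458
grip_force: 15.0
```

Call:
move_arm(rows=[[[0.022,0.01,0,-0.6],[0.043,0.019,0,-1.2],[0.061,0.027,0,-1.7],[0.076,0.034,0,-2.1],[0.088,0.04,0,-2.4]]])

```text
time: 5.8
ee_pos: [0.5417, 0.3936, 0.1702]
tcp_rot: [[-0.214, 0.977, -0.001], [0.977, 0.214, -0.0], [-0.0, -0.001, -1.0]]
contact_force: [0.8, 0.2, -0.5]
gripper_width: 0.0453
grip_force: 15.0
```

```bash
python3 - <<'E'
from h import *
s=get_state();print(s['ee_pos'],s['gripper_width'],s['contact_force'])
c=[camera(n)['image'] for n in('wrist','side')]
cv2.imwrite('pics/w1.png',np.hstack([cv2.resize(c[0],(480,300)),cv2.resize(c[1][200:400,120:360],(320,267))[:300] if 0 else cv2.copyMakeBorder(cv2.resize(c[1][200:400,120:360],(320,267)),0,33,0,0,0)])[:,:,::-1])
E
```

```text
[0.54172467 0.39355316 0.17018667] 0.04532068857992023 [ 0.79684426  0.20561349 -0.50703183]
```

View pics/w1.png

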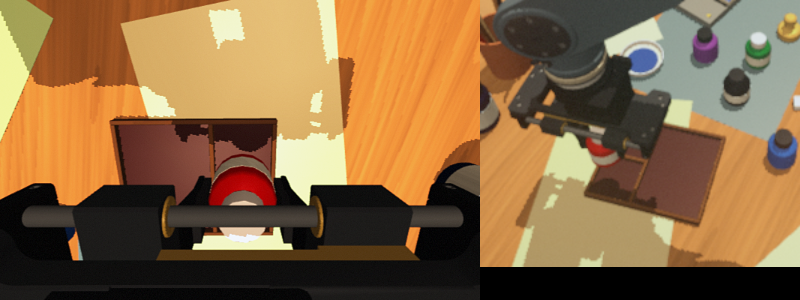

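The red bottle is held upright, seen at (242,190) in the wrist view, over the outer square bay of the dark tray. I'm lowering it.

Call:
move_arm(rows=[[[0,0,0.015,0],[0,0,0.035,0],[0,0,0.055,0],[0,0,0.068,0],[0,0,0.077,0]]])

```text
time: 6.4
ee_pos: [0.541, 0.3913, 0.0914]
tcp_rot: [[-0.212, 0.977, -0.004], [0.977, 0.212, -0.002], [-0.001, -0.004, -1.0]]
contact_force: [-4.2, -3.4, 21.7]
gripper_width: 0.0456
grip_force: 15.0
```

Call:
move_arm(rows=[[[0,0,0,0],[0,0,0.001,0],[0,0,0.001,0],[0,0,0.001,0],[0,0,0.001,0]]])

```text
time: 6.9
ee_pos: [0.5423, 0.3928, 0.0926]
tcp_rot: [[-0.213, 0.977, 0.001], [0.977, 0.213, 0.0], [0.0, 0.001, -1.0]]
contact_force: [0.3, 0.8, -1.1]
gripper_width: 0.0457
grip_force: 15.0
```

```bash
python3 -c "
from plan import *
plan([(.542,.394,.19,102.3,1),(.442,-.167,.19,90,4),(.442,-.167,.087,90,1)],(.542,.394,.0915,102.3))"
```

```text
-> (0.542, 0.394, 0.19, 102.3, 1)
[[[0.0, 0.0, -0.015, 0.0], [0.0, 0.0, -0.037, 0.0], [0.0, 0.0, -0.062, 0.0], [0.0, 0.0, -0.084, 0.0], [0.0, 0.0, -0.099, 0.0]]]
max step 0.025
-> (0.442, -0.167, 0.19, 90, 4)
[[[-0.015, -0.006, 0.0, 0.3], [-0.033, -0.014, 0.0, 0.8], [-0.054, -0.022, 0.0, 1.3], [-0.078, -0.032, 0.0, 1.8], [-0.104, -0.043, 0.0, 2.4]]]
[[[-0.029, -0.011, 0.0, 0.7], [-0.061, -0.022, 0.0, 1.4], [-0.093, -0.034, 0.0, 2.1], [-0.127, -0.046, 0.0, 2.9], [-0.162, -0.059, 0.0, 3.7]]]
[[[-0.035, -0.01, 0.0, 0.8], [-0.07, -0.02, 0.0, 1.6], [-0.103, -0.03, 0.0, 2.3], [-0.135, -0.039, 0.0, 3.0], [-0.165, -0.048, 0.0, 3.7]]]
[[[-0.028, -0.006, 0.0, 0.6], [-0.053, -0.012, 0.0, 1.2], [-0.076, -0.017, 0.0, 1.7], [-0.095, -0.021, 0.0, 2.1], [-0.11, -0.025, 0.0, 2.4]]]
max step 0.037
-> (0.442, -0.167, 0.087, 90, 1)
[[[0.0, 0.0, 0.015, 0.0], [0.0, 0.0, 0.038, 0.0], [0.0, 0.0, 0.065, 0.0], [0.0, 0.0, 0.088, 0.0], [0.0, 0.0, 0.103, 0.0]]]
max step 0.026
```

Call:
move_arm(rows=[[[0,0,0.0005,0],[0,0,0.0005,0],[0,0,0.0005,0],[0,0,0.0005,0],[0,0,0.0005,0]]], gripper=0.07)

```text
time: 7.4
ee_pos: [0.5422, 0.3927, 0.0918]
tcp_rot: [[-0.213, 0.977, 0.0], [0.977, 0.213, 0.0], [0.0, 0.0, -1.0]]
contact_force: [-0.1, 0.3, -0.5]
gripper_width: 0.0688
grip_force: 0.0
```

Call:
move_arm(rows=[[[0,0,-0.015,0],[0,0,-0.037,0],[0,0,-0.062,0],[0,0,-0.084,0],[0,0,-0.099,0]]])

```text
time: 7.9
ee_pos: [0.5428, 0.3931, 0.1938]
tcp_rot: [[-0.213, 0.977, 0.003], [0.977, 0.213, 0.002], [0.001, 0.003, -1.0]]
contact_force: [0.1, 0.9, -0.0]
gripper_width: 0.0703
grip_force: 0.0
```

Call:
move_arm(rows=[[[-0.015,-0.006,0,0.3],[-0.033,-0.014,0,0.8],[-0.054,-0.022,0,1.3],[-0.078,-0.032,0,1.8],[-0.104,-0.043,0,2.4]]])

```text
time: 8.4
ee_pos: [0.5221, 0.2813, 0.1914]
tcp_rot: [[-0.172, 0.985, 0.001], [0.985, 0.172, 0.0], [0.0, 0.001, -1.0]]
contact_force: [-0.5, -0.2, -0.2]
gripper_width: 0.0699
grip_force: 0.0
```

Call:
move_arm(rows=[[[-0.029,-0.011,0,0.7],[-0.061,-0.022,0,1.4],[-0.093,-0.034,0,2.1],[-0.127,-0.046,0,2.9],[-0.162,-0.059,0,3.7]]])

```text
time: 8.9
ee_pos: [0.4919, 0.111, 0.1914]
tcp_rot: [[-0.108, 0.994, 0.001], [0.994, 0.108, -0.0], [-0.0, 0.001, -1.0]]
contact_force: [0.3, 0.5, -0.1]
gripper_width: 0.0701
grip_force: 0.0
```

Call:
move_arm(rows=[[[-0.035,-0.01,0,0.8],[-0.07,-0.02,0,1.6],[-0.103,-0.03,0,2.3],[-0.135,-0.039,0,3],[-0.165,-0.048,0,3.7]]])

```text
time: 9.4
ee_pos: [0.462, -0.0586, 0.1913]
tcp_rot: [[-0.043, 0.999, 0.001], [0.999, 0.043, -0.0], [-0.0, 0.001, -1.0]]
contact_force: [0.7, 0.4, 0.3]
gripper_width: 0.07
grip_force: 0.0
```

Call:
move_arm(rows=[[[-0.028,-0.006,0,0.6],[-0.053,-0.012,0,1.2],[-0.076,-0.017,0,1.7],[-0.095,-0.021,0,2.1],[-0.11,-0.025,0,2.4]]])

```text
time: 9.9
ee_pos: [0.442, -0.1695, 0.1914]
tcp_rot: [[-0.0, 1.0, 0.001], [1.0, 0.0, -0.001], [-0.001, 0.001, -1.0]]
contact_force: [-0.8, 0.5, -0.2]
gripper_width: 0.07
grip_force: 0.0
```

```bash
python3 - <<'E'
from h import *
s=get_state();print(s['ee_pos'],s['tcp_rot'])
c=[camera(n)['image'] for n in('wrist','side')]
cv2.imwrite('pics/w2.png',np.hstack([cv2.resize(c[0],(480,300)),cv2.copyMakeBorder(cv2.resize(c[1][200:400,120:360],(320,267)),0,33,0,0,0)])[:,:,::-1])
E
```

```text
[ 0.44199979 -0.16950136  0.19135004] [[-4.82903107e-04  9.99999375e-01  1.00832975e-03]
 [ 9.99999589e-01  4.83676140e-04 -7.66543727e-04]
 [-7.67030953e-04  1.00795917e-03 -9.99999198e-01]]
```

View pics/w2.png

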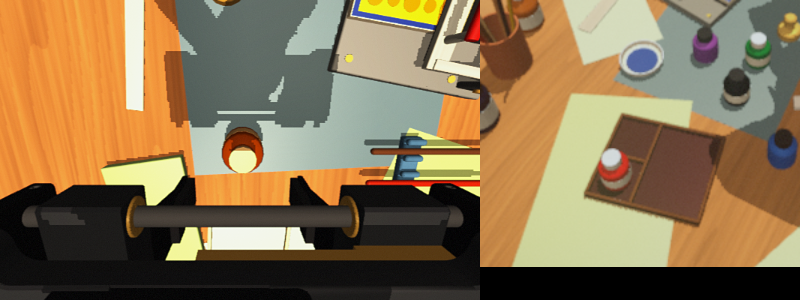

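Red stands in the dark tray's bay, at side crop (614,170). Amber is centred between the fingers at wrist (242,150). I'm descending on it.

Call:
move_arm(rows=[[[0.001,0,0.015,0],[0.002,0,0.038,0],[0.002,0,0.065,0],[0.002,0,0.088,0],[0.002,0,0.103,0]]])

```text
time: 10.5
ee_pos: [0.4417, -0.1649, 0.0867]
tcp_rot: [[-0.002, 1.0, -0.001], [1.0, 0.002, 0.001], [0.001, -0.001, -1.0]]
contact_force: [0.0, 0.1, 0.8]
gripper_width: 0.0702
grip_force: 0.0
```

Call:
move_arm(rows=[[[0,0,0,0],[0,0,0,0],[0,0,0,0],[0,0,0,0],[0,0,0,0]]], gripper=0.03)

```text
time: 11.0
ee_pos: [0.4424, -0.1662, 0.0887]
tcp_rot: [[-0.002, 1.0, 0.002], [1.0, 0.002, -0.001], [-0.001, 0.002, -1.0]]
contact_force: [-0.8, 0.9, 4.7]
gripper_width: 0.0456
grip_force: 15.0
```

Call:
move_arm(rows=[[[0,0,-0.012,0],[0,0,-0.031,0],[0,0,-0.052,0],[0,0,-0.071,0],[0,0,-0.083,0]]])

```text
time: 11.5
ee_pos: [0.4421, -0.1662, 0.1728]
tcp_rot: [[-0.002, 1.0, 0.002], [1.0, 0.002, -0.001], [-0.001, 0.002, -1.0]]
contact_force: [-0.3, -0.1, -2.5]
gripper_width: 0.0455
grip_force: 15.0
```

```bash
python3 -c "
from plan import *
plan([(.557,.327,.171,102.3,4)])"
```

```text
-> (0.557, 0.327, 0.171, 102.3, 4)
[[[0.014, 0.003, 0.0, -0.3], [0.031, 0.007, 0.0, -0.8], [0.05, 0.012, 0.0, -1.2], [0.073, 0.017, 0.0, -1.8], [0.098, 0.023, 0.0, -2.4]]]
[[[0.027, 0.007, 0.0, -0.7], [0.055, 0.015, 0.0, -1.4], [0.085, 0.024, 0.0, -2.1], [0.116, 0.032, 0.0, -2.9], [0.147, 0.041, 0.001, -3.7]]]
[[[0.031, 0.011, 0.0, -0.8], [0.061, 0.021, 0.0, -1.6], [0.09, 0.032, 0.0, -2.3], [0.118, 0.041, 0.0, -3.0], [0.144, 0.051, 0.001, -3.7]]]
[[[0.024, 0.01, 0.0, -0.6], [0.045, 0.019, 0.0, -1.2], [0.063, 0.027, 0.0, -1.7], [0.079, 0.034, 0.0, -2.1], [0.092, 0.039, 0.0, -2.4]]]
max step 0.032
```

Call:
move_arm(rows=[[[0.014,0.003,0,-0.3],[0.031,0.007,0,-0.8],[0.05,0.012,0,-1.2],[0.073,0.017,0,-1.8],[0.098,0.023,0,-2.4]]])

```text
time: 12.0
ee_pos: [0.4642, -0.0663, 0.1704]
tcp_rot: [[-0.044, 0.999, -0.001], [0.999, 0.044, 0.001], [0.001, -0.001, -1.0]]
contact_force: [0.2, 0.5, -1.1]
gripper_width: 0.0455
grip_force: 15.0
```

Call:
move_arm(rows=[[[0.027,0.007,0,-0.7],[0.055,0.015,0,-1.4],[0.085,0.024,0,-2.1],[0.116,0.032,0,-2.9],[0.147,0.041,0,-3.7]]])

```text
time: 12.5
ee_pos: [0.4983, 0.0828, 0.1703]
tcp_rot: [[-0.109, 0.994, -0.002], [0.994, 0.109, 0.0], [0.001, -0.002, -1.0]]
contact_force: [0.4, -1.3, -0.9]
gripper_width: 0.0453
grip_force: 15.0
```

Call:
move_arm(rows=[[[0.031,0.011,0,-0.8],[0.061,0.021,0,-1.6],[0.09,0.032,0,-2.3],[0.118,0.041,0,-3],[0.144,0.051,0,-3.7]]])

```text
time: 13.0
ee_pos: [0.533, 0.2315, 0.1701]
tcp_rot: [[-0.173, 0.985, -0.003], [0.985, 0.173, -0.0], [0.0, -0.003, -1.0]]
contact_force: [0.6, -0.5, -1.8]
gripper_width: 0.0457
grip_force: 15.0
```

Call:
move_arm(rows=[[[0.024,0.01,0,-0.6],[0.045,0.019,0,-1.2],[0.063,0.027,0,-1.7],[0.079,0.034,0,-2.1],[0.092,0.039,0,-2.4]]])

```text
time: 13.5
ee_pos: [0.5558, 0.3284, 0.1699]
tcp_rot: [[-0.215, 0.977, -0.002], [0.977, 0.215, -0.0], [-0.0, -0.002, -1.0]]
contact_force: [0.4, 0.4, -0.9]
gripper_width: 0.0458
grip_force: 15.0
```

```bash
python3 - <<'E'
from h import *
s=get_state();print(s['ee_pos'],s['tcp_rot'][:,0], tool([.557,.327,.0925]))
E
```

```text
[0.55579222 0.32835534 0.16991055] [-2.14509910e-01  9.76721812e-01 -2.73504019e-05] [-0.00158075  0.00104397  0.07740865]
```

Lowering, gently at the end, then releasing and rising.

Call:
move_arm(rows=[[[-0.001,0,0.02,0],[-0.002,0.001,0.042,0],[-0.002,0.001,0.06,0],[-0.002,0.001,0.07,0],[-0.002,0.001,0.075,0]]])

```text
time: 14.0
ee_pos: [0.5574, 0.3249, 0.0944]
tcp_rot: [[-0.213, 0.977, -0.003], [0.977, 0.213, -0.001], [-0.0, -0.003, -1.0]]
contact_force: [0.1, -0.4, -0.8]
gripper_width: 0.046
grip_force: 15.0
```

Call:
move_arm(rows=[[[0,0,0.0005,0],[0,0,0.001,0],[0,0,0.0015,0],[0,0,0.002,0],[0,0,0.002,0]]])

```text
time: 14.5
ee_pos: [0.5587, 0.325, 0.0942]
tcp_rot: [[-0.213, 0.977, 0.001], [0.977, 0.213, 0.0], [0.0, 0.001, -1.0]]
contact_force: [0.1, 1.3, -1.7]
gripper_width: 0.0455
grip_force: 15.0
```

Call:
move_arm(rows=[[[0,0,0,0],[0,0,0,0],[0,0,0,0],[0,0,0,0],[0,0,0,0]]], gripper=0.065)

```text
time: 15.0
ee_pos: [0.5585, 0.3249, 0.0938]
tcp_rot: [[-0.213, 0.977, 0.0], [0.977, 0.213, 0.0], [-0.0, 0.0, -1.0]]
contact_force: [-0.3, 1.0, -0.1]
gripper_width: 0.0646
grip_force: 0.0
```

Call:
move_arm(rows=[[[0,0,-0.015,0],[0,0,-0.037,0],[0,0,-0.062,0],[0,0,-0.084,0],[0,0,-0.099,0]]])

```text
time: 15.5
ee_pos: [0.5592, 0.3253, 0.1957]
tcp_rot: [[-0.213, 0.977, 0.003], [0.977, 0.213, 0.001], [0.0, 0.003, -1.0]]
contact_force: [1.0, -0.6, 0.3]
gripper_width: 0.065
grip_force: 0.0
```

```bash
python3 - <<'E'
from plan import *
plan([(.60,.06,.21,80.5,3)])
E
```

```text
-> (0.6, 0.06, 0.21, 80.5, 3)
[[[-0.01, -0.001, -0.001, 0.8], [-0.024, -0.001, -0.001, 1.9], [-0.04, -0.002, -0.002, 3.2], [-0.058, -0.004, -0.003, 4.7], [-0.078, -0.005, -0.004, 6.4]]]
[[[-0.022, 0.001, -0.001, 1.8], [-0.044, 0.002, -0.002, 3.6], [-0.067, 0.003, -0.004, 5.5], [-0.09, 0.004, -0.005, 7.3], [-0.112, 0.005, -0.006, 9.1]]]
[[[-0.02, 0.004, -0.001, 1.6], [-0.038, 0.008, -0.002, 3.1], [-0.053, 0.011, -0.003, 4.4], [-0.066, 0.014, -0.004, 5.5], [-0.077, 0.016, -0.004, 6.4]]]
max step 0.023
```

```bash
python3 - <<'E'
from plan import *
plan([(.642,-.023,.19,80,4)])
E
```

```text
-> (0.642, -0.023, 0.19, 80, 4)
[[[-0.01, 0.0, 0.0, 0.6], [-0.022, 0.0, 0.0, 1.4], [-0.037, 0.001, 0.001, 2.3], [-0.053, 0.001, 0.001, 3.3], [-0.071, 0.001, 0.001, 4.4]]]
[[[-0.02, 0.002, 0.0, 1.2], [-0.04, 0.004, 0.001, 2.5], [-0.062, 0.006, 0.001, 3.9], [-0.085, 0.008, 0.001, 5.3], [-0.108, 0.01, 0.002, 6.7]]]
[[[-0.022, 0.005, 0.0, 1.4], [-0.045, 0.01, 0.001, 2.8], [-0.066, 0.014, 0.001, 4.2], [-0.086, 0.019, 0.001, 5.5], [-0.106, 0.023, 0.002, 6.7]]]
[[[-0.017, 0.006, 0.0, 1.1], [-0.032, 0.011, 0.001, 2.1], [-0.046, 0.016, 0.001, 3.0], [-0.058, 0.02, 0.001, 3.8], [-0.067, 0.023, 0.001, 4.4]]]
max step 0.023
```

Call:
move_arm(rows=[[[-0.01,0,0,0.6],[-0.022,0,0,1.4],[-0.037,0.001,0.001,2.3],[-0.053,0.001,0.001,3.3],[-0.071,0.001,0.001,4.4]]], gripper=0.035)

```text
time: 16.0
ee_pos: [0.5745, 0.2538, 0.1906]
tcp_rot: [[-0.135, 0.991, -0.002], [0.991, 0.135, -0.001], [-0.0, -0.002, -1.0]]
contact_force: [-0.8, -0.0, -0.4]
gripper_width: 0.0373
grip_force: 0.0
```

Call:
move_arm(rows=[[[-0.02,0.002,0,1.2],[-0.04,0.004,0.001,2.5],[-0.062,0.006,0.001,3.9],[-0.085,0.008,0.001,5.3],[-0.108,0.01,0.002,6.7]]])

```text
time: 16.5
ee_pos: [0.5995, 0.1478, 0.1893]
tcp_rot: [[-0.018, 1.0, -0.001], [1.0, 0.018, -0.0], [-0.0, -0.001, -1.0]]
contact_force: [-0.5, 0.4, 0.3]
gripper_width: 0.0351
grip_force: 0.0
```

Call:
move_arm(rows=[[[-0.022,0.005,0,1.4],[-0.045,0.01,0.001,2.8],[-0.066,0.014,0.001,4.2],[-0.086,0.019,0.001,5.5],[-0.106,0.023,0.002,6.7]]])

```text
time: 17.0
ee_pos: [0.6245, 0.0422, 0.1873]
tcp_rot: [[0.099, 0.995, -0.001], [0.995, -0.099, -0.0], [-0.0, -0.001, -1.0]]
contact_force: [-0.3, 1.1, -0.4]
gripper_width: 0.035
grip_force: 0.0
```

Call:
move_arm(rows=[[[-0.017,0.006,0,1.1],[-0.032,0.011,0.001,2.1],[-0.046,0.016,0.001,3],[-0.058,0.02,0.001,3.8],[-0.067,0.023,0.001,4.4]]])

```text
time: 17.5
ee_pos: [0.6413, -0.0253, 0.1867]
tcp_rot: [[0.173, 0.985, 0.0], [0.985, -0.173, -0.0], [-0.0, 0.0, -1.0]]
contact_force: [0.5, 0.5, 0.1]
gripper_width: 0.0348
grip_force: 0.0
```

```bash
python3 - <<'E'
from h import *
s=get_state();print(s['ee_pos'],s['tcp_rot'][:,0])
W=camera('wrist');c=[W['image'],camera('side')['image']]
print(W['xyz'],proj(W,[.642,-.023,.062])*.75)
cv2.imwrite('pics/w3.png',np.hstack([cv2.resize(c[0],(480,300)),cv2.copyMakeBorder(cv2.resize(c[1][150:350,160:400],(320,267)),0,33,0,0,0)])[:,:,::-1])
E
```

```text
[ 0.6412638  -0.02530477  0.18669814] [ 1.73108449e-01  9.84902769e-01 -1.73062020e-05]
[0.65560383 0.05228936 0.27858944] [241.9887414 164.0246714]
```

View pics/w3.png

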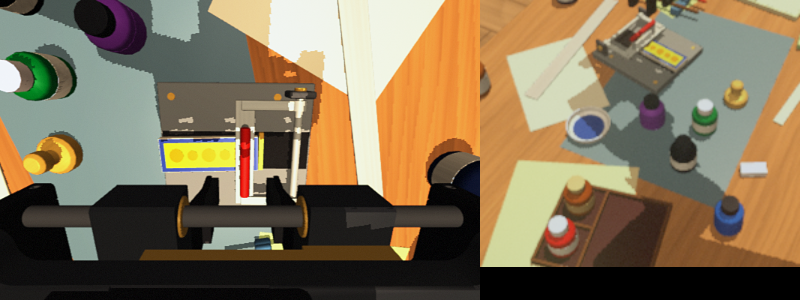

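The rod is at wrist (245,128)–(244,195), about 2 mm towards +x of the estimate, and the yaw matches. Red and amber are both in the dark tray's bays, at side crop (561,235) and (578,195). I'm going down on the rod.

Call:
move_arm(rows=[[[0,0.001,0.013,0],[0.001,0.002,0.03,0],[0.002,0.002,0.048,0],[0.002,0.002,0.06,0],[0.002,0.002,0.065,0]]])

```text
time: 18.1
ee_pos: [0.6421, -0.0217, 0.1196]
tcp_rot: [[0.171, 0.985, -0.004], [0.985, -0.171, 0.001], [0.0, -0.004, -1.0]]
contact_force: [-1.0, -0.3, 0.3]
gripper_width: 0.0349
grip_force: 0.0
```

Call:
move_arm(rows=[[[0,0,0,0],[0,0,0,0],[0,0,0,0],[0,0,0,0],[0,0,0,0]]], gripper=0.0, newtons=12)

```text
time: 18.6
ee_pos: [0.644, -0.0228, 0.1226]
tcp_rot: [[0.172, 0.985, 0.002], [0.985, -0.172, -0.0], [0.0, 0.002, -1.0]]
contact_force: [0.1, -0.1, 2.1]
gripper_width: 0.0095
grip_force: 12.0
```

```bash
python3 - <<'E'
from h import *
s=get_state();print(s['ee_pos'],s['gripper_width'],s['contact_force'])
# arc rows (tool y = +board x, tool z down), from theta 0 to 1.05 in 25 rows
r=np.hypot(55,28);a0=np.arctan2(28,55);prev=0
for k in range(5):
    b=k*.21;g=lambda t:np.array([-r*np.cos(a0+t),r*np.sin(a0+t)])
    print([[ [0,*[round(float(v)/1000,3) for v in ((g(b+.042*i)-g(b))*[1,-1])],0] for i in range(1,6)]])
E
```

```text
[ 0.64398816 -0.02277246  0.12258488] 0.009526777591939442 [ 0.13212675 -0.09900983  2.11492372]
[[[0, 0.001, -0.002, 0], [0, 0.003, -0.005, 0], [0, 0.004, -0.007, 0], [0, 0.005, -0.009, 0], [0, 0.007, -0.011, 0]]]
[[[0, 0.002, -0.002, 0], [0, 0.003, -0.004, 0], [0, 0.005, -0.006, 0], [0, 0.007, -0.007, 0], [0, 0.009, -0.009, 0]]]
[[[0, 0.002, -0.002, 0], [0, 0.004, -0.003, 0], [0, 0.006, -0.004, 0], [0, 0.009, -0.006, 0], [0, 0.011, -0.007, 0]]]
[[[0, 0.002, -0.001, 0], [0, 0.005, -0.002, 0], [0, 0.007, -0.003, 0], [0, 0.01, -0.004, 0], [0, 0.012, -0.005, 0]]]
[[[0, 0.003, -0.001, 0], [0, 0.005, -0.001, 0], [0, 0.008, -0.002, 0], [0, 0.01, -0.002, 0], [0, 0.013, -0.002, 0]]]
```

Gripped at 9.5 mm, which is the rod. I'm swinging it along the arc.

Call:
move_arm(rows=[[[0,0.001,-0.002,0],[0,0.003,-0.005,0],[0,0.004,-0.007,0],[0,0.005,-0.009,0],[0,0.007,-0.011,0]]])

```text
time: 19.1
ee_pos: [0.6498, -0.0238, 0.1324]
tcp_rot: [[0.172, 0.985, -0.002], [0.985, -0.172, 0.0], [-0.0, -0.002, -1.0]]
contact_force: [-0.1, -1.6, -5.5]
gripper_width: 0.0091
grip_force: 12.0
```

Call:
move_arm(rows=[[[0,0.002,-0.002,0],[0,0.003,-0.004,0],[0,0.005,-0.006,0],[0,0.007,-0.007,0],[0,0.009,-0.009,0]]])

```text
time: 19.6
ee_pos: [0.6576, -0.0252, 0.1417]
tcp_rot: [[0.172, 0.985, -0.004], [0.985, -0.172, 0.0], [-0.0, -0.004, -1.0]]
contact_force: [-4.9, -0.5, -0.6]
gripper_width: 0.0093
grip_force: 12.0
```

Call:
move_arm(rows=[[[0,0.002,-0.002,0],[0,0.004,-0.003,0],[0,0.006,-0.004,0],[0,0.009,-0.006,0],[0,0.011,-0.007,0]]])

```text
time: 20.1
ee_pos: [0.6675, -0.027, 0.1499]
tcp_rot: [[0.171, 0.985, -0.007], [0.985, -0.171, 0.0], [-0.001, -0.007, -1.0]]
contact_force: [-9.9, -0.6, 8.3]
gripper_width: 0.0096
grip_force: 12.0
```

Call:
move_arm(rows=[[[0,0.002,-0.001,0],[0,0.005,-0.002,0],[0,0.007,-0.003,0],[0,0.01,-0.004,0],[0,0.012,-0.005,0]]])

```text
time: 20.6
ee_pos: [0.6812, -0.0294, 0.1557]
tcp_rot: [[0.172, 0.985, -0.001], [0.985, -0.172, -0.0], [-0.001, -0.001, -1.0]]
contact_force: [-5.9, -1.1, 4.8]
gripper_width: 0.0095
grip_force: 12.0
```

Call:
move_arm(rows=[[[0,0.003,-0.001,0],[0,0.005,-0.001,0],[0,0.008,-0.002,0],[0,0.01,-0.002,0],[0,0.013,-0.002,0]]])

```text
time: 21.1
ee_pos: [0.6951, -0.0319, 0.1578]
tcp_rot: [[0.172, 0.985, 0.002], [0.985, -0.172, -0.001], [-0.001, 0.002, -1.0]]
contact_force: [-3.9, -1.6, 5.0]
gripper_width: 0.0097
grip_force: 12.0
```

```bash
python3 - <<'E'
from h import *
s=get_state();print(s['ee_pos'],s['gripper_width'],s['contact_force'])
c=[camera(n)['image'] for n in('wrist','side')]
cv2.imwrite('pics/w4.png',np.hstack([cv2.resize(c[0],(480,300)),cv2.copyMakeBorder(cv2.resize(c[1][120:260,220:388],(320,267)),0,33,0,0,0)])[:,:,::-1])
E
```

```text
[ 0.69509086 -0.03194381  0.15782845] 0.009710304770134098 [-3.91859919 -1.62919574  4.99119578]
```

View pics/w4.png

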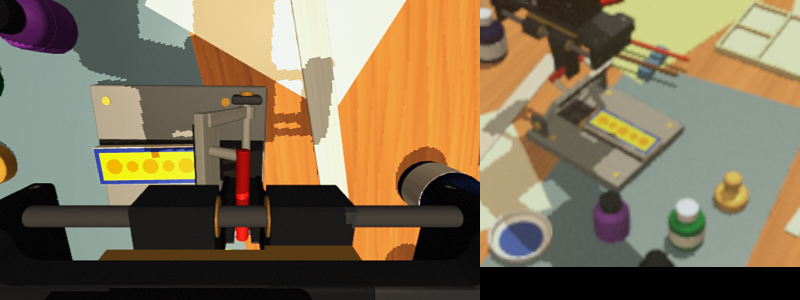

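Clamp open at about 1.05 rad, bar raised well clear (wrist (205,160)), and the panel visible at (145,165) still in place. I'm releasing the rod, rising, and measuring the panel from the wrist and the saved top view.

Call:
move_arm(rows=[[[0,0,0,0],[0,0,0,0],[0,0,0,0],[0,0,0,0],[0,0,0,0]]], gripper=0.018)

```text
time: 21.7
ee_pos: [0.6948, -0.0314, 0.1556]
tcp_rot: [[0.172, 0.985, 0.0], [0.985, -0.172, 0.0], [0.0, 0.0, -1.0]]
contact_force: [-0.3, 0.5, 0.4]
gripper_width: 0.0179
grip_force: 0.0
```

Call:
move_arm(rows=[[[0,0,-0.006,0],[0,0,-0.02,0],[0,0,-0.035,0],[0,0,-0.05,0],[0,0,-0.06,0]]])

```text
time: 22.2
ee_pos: [0.6954, -0.0317, 0.2187]
tcp_rot: [[0.172, 0.985, 0.004], [0.985, -0.172, -0.001], [-0.0, 0.004, -1.0]]
contact_force: [0.1, -0.4, 0.0]
gripper_width: 0.0181
grip_force: 0.0
```

Call:
move_arm(rows=[[[-0.01,-0.01,0,0],[-0.025,-0.035,0,0],[-0.04,-0.065,0,0],[-0.045,-0.095,0,0],[-0.05,-0.12,0,0]]], gripper=0.065)

```text
time: 22.7
ee_pos: [0.5661, -0.0604, 0.2166]
tcp_rot: [[0.172, 0.985, 0.0], [0.985, -0.172, -0.0], [-0.0, 0.0, -1.0]]
contact_force: [0.9, 0.2, -0.5]
gripper_width: 0.05
grip_force: 0.0
```

```bash
python3 - <<'E'
from h import *
np.set_printoptions(precision=4,suppress=True)
s=get_state();print(s['ee_pos'],s['gripper_width'],s['contact_force'])
W=camera('wrist');T=camera('top')
t0=cv2.imread('pics/top0.png')
def rect(c,bgr,box=None):
    h=cv2.cvtColor(bgr,cv2.COLOR_BGR2HSV)
    y=cv2.inRange(h,(20,120,90),(34,255,255));
    if box: m=np.zeros_like(y);m[box[1]:box[3],box[0]:box[2]]=255;y&=m
    n,l,st,ce=cv2.connectedComponentsWithStats(cv2.morphologyEx(y,cv2.MORPH_CLOSE,np.ones((5,5))))
    k=1+np.argmax(st[1:,4]);print('blob',st[k],ce[k])
    p=np.argwhere(l==k)[:,::-1].astype(float)
    w=np.array([plane(c,*q,.026)[:2] for q in p]).astype(np.float32)
    r=cv2.minAreaRect(w*1000);print('rect mm',r,cv2.boxPoints(r).round(1).tolist())
rect(W,W['image'][:,:,::-1]);rect(T,t0,(300,140,345,195))
cv2.imwrite('pics/w5.png',W['image'][:,:,::-1])
E
```

```text
[ 0.5661 -0.0604  0.2166] 0.05001437204757244 [ 0.9159  0.16   -0.5021]
blob [ 303  128  110   35 2479] [354.4933 145.0565]
rect mm ((604.7047729492188, -18.268468856811523), (28.224699020385742, 96.39502716064453), 81.75384521484375) [[555.0, -25.299999237060547], [650.4000244140625, -39.099998474121094], [654.4000244140625, -11.199999809265137], [559.0, 2.5999999046325684]]
blob [315 151  17  33 371] [323.124 167.062]
rect mm ((595.2426147460938, -17.134746551513672), (28.087852478027344, 78.40802001953125), 81.01056671142578) [[554.2999877929688, -24.899999618530273], [631.7999877929688, -37.099998474121094], [636.2000122070312, -9.399999618530273], [558.7000122070312, 2.9000000953674316]]
```

View pics/w5.png

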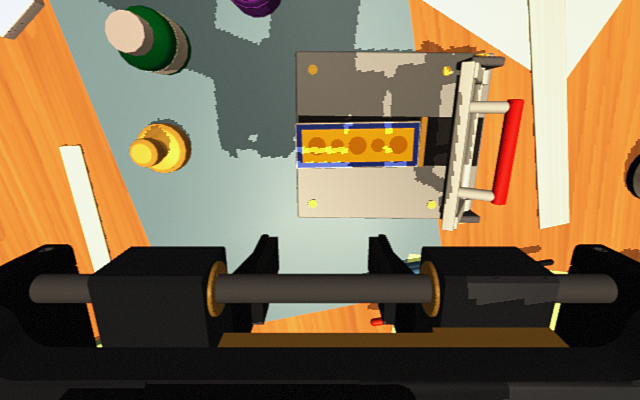

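The raised bar is clear of the panel in the wrist view (bar at (465,150), panel at (355,145)). The two views agree on the panel at z = 0.026: centre (0.605,−0.018), yaw −8.3°. I'm turning to grasp across its width.

```bash
python3 - <<'E'
from plan import *
plan([(.597,-.017,.16,171.7,4),(.597,-.017,.098,171.7,1)])
E
```

```text
-> (0.597, -0.017, 0.16, 171.7, 4)
[[[0.001, 0.001, 0.002, -2.6], [0.003, 0.002, 0.004, -5.7], [0.005, 0.003, 0.006, -9.4], [0.007, 0.004, 0.008, -13.5], [0.009, 0.005, 0.011, -18.2]]]
[[[0.002, 0.002, 0.003, -5.0], [0.004, 0.004, 0.006, -10.4], [0.007, 0.007, 0.01, -16.0], [0.009, 0.009, 0.013, -21.8], [0.011, 0.012, 0.017, -27.7]]]
[[[0.001, 0.003, 0.004, -5.9], [0.002, 0.007, 0.007, -11.7], [0.003, 0.01, 0.011, -17.3], [0.004, 0.013, 0.014, -22.6], [0.005, 0.016, 0.017, -27.7]]]
[[[-0.001, 0.003, 0.003, -4.6], [-0.001, 0.005, 0.005, -8.8], [-0.001, 0.007, 0.008, -12.5], [-0.002, 0.009, 0.01, -15.6], [-0.002, 0.01, 0.011, -18.2]]]
max step 0.005
-> (0.597, -0.017, 0.098, 171.7, 1)
[[[0.0, 0.0, 0.009, 0.0], [0.0, 0.0, 0.023, 0.0], [0.0, 0.0, 0.039, 0.0], [0.0, 0.0, 0.053, 0.0], [0.0, 0.0, 0.062, 0.0]]]
max step 0.016
```

Call:
move_arm(rows=[[[0.001,0.001,0.002,-2.6],[0.003,0.002,0.004,-5.7],[0.005,0.003,0.006,-9.4],[0.007,0.004,0.008,-13.5],[0.009,0.005,0.011,-18.2]]])

```text
time: 23.3
ee_pos: [0.5759, -0.0523, 0.2056]
tcp_rot: [[-0.148, 0.989, 0.003], [0.989, 0.148, -0.001], [-0.001, 0.003, -1.0]]
contact_force: [-0.5, -0.1, 0.3]
gripper_width: 0.0647
grip_force: 0.0
```

Call:
move_arm(rows=[[[0.002,0.002,0.003,-5],[0.004,0.004,0.006,-10.4],[0.007,0.007,0.01,-16],[0.009,0.009,0.013,-21.8],[0.011,0.012,0.017,-27.7]]])

```text
time: 23.8
ee_pos: [0.5861, -0.0396, 0.1885]
tcp_rot: [[-0.591, 0.806, 0.003], [0.806, 0.591, -0.001], [-0.002, 0.002, -1.0]]
contact_force: [0.4, 0.6, -0.1]
gripper_width: 0.0653
grip_force: 0.0
```

Call:
move_arm(rows=[[[0.001,0.003,0.004,-5.9],[0.002,0.007,0.007,-11.7],[0.003,0.01,0.011,-17.3],[0.004,0.013,0.014,-22.6],[0.005,0.016,0.017,-27.7]]])

```text
time: 24.3
ee_pos: [0.5962, -0.0261, 0.1714]
tcp_rot: [[-0.898, 0.44, 0.003], [0.44, 0.898, -0.0], [-0.003, 0.001, -1.0]]
contact_force: [-0.1, -0.2, -0.1]
gripper_width: 0.065
grip_force: 0.0
```

Call:
move_arm(rows=[[[-0.001,0.003,0.003,-4.6],[-0.001,0.005,0.005,-8.8],[-0.001,0.007,0.008,-12.5],[-0.002,0.009,0.01,-15.6],[-0.002,0.01,0.011,-18.2]]])

```text
time: 24.8
ee_pos: [0.6024, -0.018, 0.1603]
tcp_rot: [[-0.99, 0.139, 0.003], [0.139, 0.99, -0.0], [-0.003, -0.0, -1.0]]
contact_force: [0.5, 0.2, 0.9]
gripper_width: 0.0649
grip_force: 0.0
```

Call:
move_arm(rows=[[[0,0,0.012,0],[0,0,0.028,0],[0,0,0.042,0],[0,0,0.054,0],[0,0,0.06,0]]])

```text
time: 25.3
ee_pos: [0.6003, -0.018, 0.0981]
tcp_rot: [[-0.99, 0.141, -0.002], [0.141, 0.99, 0.0], [0.002, 0.0, -1.0]]
contact_force: [-0.1, -0.6, -0.5]
gripper_width: 0.0651
grip_force: 0.0
```

```bash
python3 - <<'E'
from h import *
s=get_state();R=s['tcp_rot'];print(s['ee_pos'],np.degrees(np.arctan2(R[1,0],R[0,0])),tool([.597,-.017,.0885]))
E
```

```text
[ 0.60027508 -0.01795491  0.0980505 ] 171.8738685363935 [0.00335738 0.00048065 0.00955756]
```

Call:
move_arm(rows=[[[0.001,0,0.003,0],[0.002,0,0.006,0],[0.003,0,0.008,0],[0.003,0,0.009,0],[0.003,0,0.01,0]]])

```text
time: 25.8
ee_pos: [0.598, -0.0176, 0.0901]
tcp_rot: [[-0.99, 0.141, 0.001], [0.141, 0.99, -0.0], [-0.001, -0.0, -1.0]]
contact_force: [0.5, 0.1, 0.0]
gripper_width: 0.065
grip_force: 0.0
```

Call:
move_arm(rows=[[[0,0,0,0],[0,0,0,0],[0,0,0,0],[0,0,0,0],[0,0,0,0]]], gripper=0.03, newtons=20)

```text
time: 26.3
ee_pos: [0.5978, -0.0176, 0.0899]
tcp_rot: [[-0.99, 0.141, 0.0], [0.141, 0.99, -0.0], [-0.0, -0.0, -1.0]]
contact_force: [0.1, -0.4, 0.5]
gripper_width: 0.0394
grip_force: 20.0
```

Call:
move_arm(rows=[[[0.006,0,-0.001,0],[0.018,0,-0.001,0],[0.034,0,-0.001,0],[0.048,0,-0.001,0],[0.06,0,-0.001,0]]])

```text
time: 26.8
ee_pos: [0.5369, -0.0088, 0.0907]
tcp_rot: [[-0.99, 0.141, -0.001], [0.141, 0.99, 0.0], [0.001, 0.0, -1.0]]
contact_force: [0.0, -0.1, -0.3]
gripper_width: 0.0394
grip_force: 20.0
```

```bash
python3 - <<'E'
from h import *
s=get_state();R=s['tcp_rot'];print(s['ee_pos'],np.degrees(np.arctan2(R[1,0],R[0,0])),s['gripper_width'],s['contact_force'])
W=camera('wrist');c=[W['image'],camera('side')['image']]
cv2.imwrite('pics/w6.png',np.hstack([cv2.resize(c[0],(480,300)),cv2.copyMakeBorder(cv2.resize(c[1][120:260,220:388],(320,267)),0,33,0,0,0)])[:,:,::-1])
E
```

```text
[ 0.53685589 -0.00881542  0.09073988] 171.9024610388217 0.03936480000915389 [ 0.01797576 -0.10253868 -0.34038062]
```

View pics/w6.png

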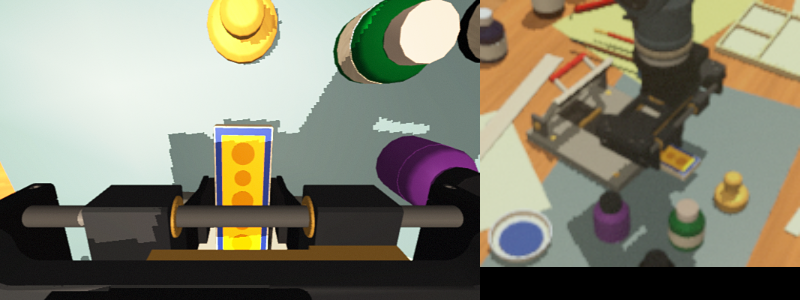

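The panel is gripped at 39.4 mm, slid out with the gold face up (wrist (243,190)), and the clamp is still raised. I'm carrying it to the dark tray.

```bash
python3 - <<'E'
from plan import *
plan([(.537,-.009,.19,171.9,1),(.4613,.348,.19,102.3,4)])
E
```

```text
-> (0.537, -0.009, 0.19, 171.9, 1)
[[[-0.0, -0.0, -0.015, 0.0], [-0.001, -0.0, -0.037, 0.0], [-0.001, -0.0, -0.062, 0.0], [-0.001, -0.0, -0.085, 0.0], [-0.001, -0.0, -0.099, 0.0]]]
max step 0.025
-> (0.4613, 0.348, 0.19, 102.3, 4)
[[[0.004, 0.01, 0.0, 2.0], [0.008, 0.021, 0.0, 4.3], [0.013, 0.035, 0.0, 7.1], [0.019, 0.051, 0.0, 10.3], [0.025, 0.068, 0.0, 13.8]]]
[[[0.011, 0.017, 0.0, 3.8], [0.023, 0.034, 0.0, 7.9], [0.035, 0.053, 0.0, 12.1], [0.048, 0.072, 0.0, 16.5], [0.061, 0.091, 0.0, 21.0]]]
[[[0.019, 0.013, 0.0, 4.5], [0.038, 0.027, 0.0, 8.9], [0.056, 0.04, 0.0, 13.1], [0.074, 0.052, 0.0, 17.2], [0.09, 0.063, 0.0, 21.0]]]
[[[0.018, 0.004, 0.0, 3.5], [0.034, 0.009, 0.0, 6.7], [0.048, 0.012, 0.0, 9.5], [0.06, 0.015, 0.0, 11.8], [0.07, 0.018, 0.0, 13.8]]]
max step 0.023
```

Call:
move_arm(rows=[[[0,0,-0.015,0],[0,0,-0.037,0],[0,0,-0.062,0],[0,0,-0.085,0],[0,0,-0.099,0]]])

```text
time: 27.4
ee_pos: [0.5396, -0.0094, 0.1917]
tcp_rot: [[-0.99, 0.141, 0.003], [0.141, 0.99, -0.001], [-0.004, -0.0, -1.0]]
contact_force: [-0.2, 0.4, -0.0]
gripper_width: 0.0394
grip_force: 20.0
```

Call:
move_arm(rows=[[[0.004,0.01,0,2],[0.008,0.021,0,4.3],[0.013,0.035,0,7.1],[0.019,0.051,0,10.3],[0.025,0.068,0,13.8]]])

```text
time: 27.9
ee_pos: [0.5237, 0.0621, 0.19]
tcp_rot: [[-0.927, 0.376, 0.001], [0.376, 0.927, -0.0], [-0.001, 0.0, -1.0]]
contact_force: [-0.2, -0.3, -0.6]
gripper_width: 0.0395
grip_force: 20.0
```

Call:
move_arm(rows=[[[0.011,0.017,0,3.8],[0.023,0.034,0,7.9],[0.035,0.053,0,12.1],[0.048,0.072,0,16.5],[0.061,0.091,0,21]]])

```text
time: 28.4
ee_pos: [0.5009, 0.1698, 0.1899]
tcp_rot: [[-0.73, 0.683, 0.001], [0.683, 0.73, 0.0], [-0.001, 0.001, -1.0]]
contact_force: [-0.5, -0.5, -0.3]
gripper_width: 0.0396
grip_force: 20.0
```

Call:
move_arm(rows=[[[0.019,0.013,0,4.5],[0.038,0.027,0,8.9],[0.056,0.04,0,13.1],[0.074,0.052,0,17.2],[0.09,0.063,0,21]]])

```text
time: 28.9
ee_pos: [0.4776, 0.2776, 0.1899]
tcp_rot: [[-0.438, 0.899, 0.001], [0.899, 0.438, 0.0], [-0.0, 0.001, -1.0]]
contact_force: [-0.2, 0.7, -0.6]
gripper_width: 0.0394
grip_force: 20.0
```

Call:
move_arm(rows=[[[0.018,0.004,0,3.5],[0.034,0.009,0,6.7],[0.048,0.012,0,9.5],[0.06,0.015,0,11.8],[0.07,0.018,0,13.8]]])

```text
time: 29.4
ee_pos: [0.463, 0.3481, 0.1899]
tcp_rot: [[-0.212, 0.977, 0.001], [0.977, 0.212, 0.0], [0.0, 0.001, -1.0]]
contact_force: [-0.2, -0.2, 0.0]
gripper_width: 0.0396
grip_force: 20.0
```

```bash
python3 - <<'E'
from h import *
s=get_state();R=s['tcp_rot'];print(s['ee_pos'],np.degrees(np.arctan2(R[1,0],R[0,0])),s['gripper_width'],tool([.4613,.348,.078]))
W=camera('wrist');c=[W['image'],camera('side')['image']]
cv2.imwrite('pics/w7.png',np.hstack([cv2.resize(c[0],(480,300)),cv2.copyMakeBorder(cv2.resize(c[1][200:400,120:360],(320,267)),0,33,0,0,0)])[:,:,::-1])
E
```

```text
[0.46299853 0.34807545 0.18985481] 102.24461019711133 0.03960428868533428 [ 0.00025479 -0.00175808  0.11185362]
```

View pics/w7.png

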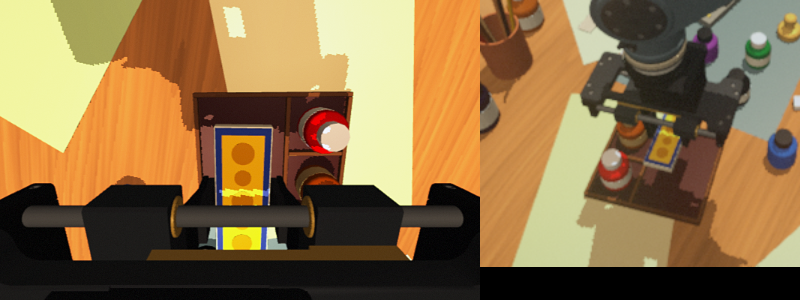

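The panel hangs level over the long bay (wrist (243,190)), aligned with the tray. Red and amber stand in their bays. I'm lowering it slowly.

Call:
move_arm(rows=[[[0,-0.001,0.018,0],[0,-0.002,0.042,0],[0,-0.002,0.066,0],[0,-0.002,0.085,0],[0,-0.002,0.096,0]]])

```text
time: 30.0
ee_pos: [0.4607, 0.3459, 0.0923]
tcp_rot: [[-0.213, 0.977, -0.002], [0.977, 0.213, -0.001], [-0.001, -0.002, -1.0]]
contact_force: [-0.2, 0.4, 0.3]
gripper_width: 0.0394
grip_force: 20.0
```

Call:
move_arm(rows=[[[0,0,0.004,0],[0,0,0.008,0],[0,0,0.011,0],[0,0,0.013,0],[0,0,0.014,0]]])

```text
time: 30.5
ee_pos: [0.4611, 0.3468, 0.0801]
tcp_rot: [[-0.213, 0.977, 0.001], [0.977, 0.213, 0.0], [0.0, 0.001, -1.0]]
contact_force: [0.1, -0.5, 0.7]
gripper_width: 0.0395
grip_force: 20.0
```

Call:
move_arm(rows=[[[0,0,0.001,0],[0,0,0.001,0],[0,0,0.001,0],[0,0,0.001,0],[0,0,0.001,0]]])

```text
time: 31.0
ee_pos: [0.4609, 0.3467, 0.0788]
tcp_rot: [[-0.213, 0.977, 0.0], [0.977, 0.213, 0.0], [0.0, 0.0, -1.0]]
contact_force: [0.2, -0.3, -0.4]
gripper_width: 0.0394
grip_force: 20.0
```

Call:
move_arm(rows=[[[0,0,0.001,0],[0,0,0.001,0],[0,0,0.001,0],[0,0,0.001,0],[0,0,0.001,0]]])

```text
time: 31.5
ee_pos: [0.461, 0.3467, 0.0779]
tcp_rot: [[-0.213, 0.977, 0.0], [0.977, 0.213, 0.0], [0.0, 0.0, -1.0]]
contact_force: [-0.1, 0.5, 1.2]
gripper_width: 0.0399
grip_force: 20.0
```

Call:
move_arm(rows=[[[0,0,0,0],[0,0,0,0],[0,0,0,0],[0,0,0,0],[0,0,0,0]]], gripper=0.055)

```text
time: 32.0
ee_pos: [0.4608, 0.3466, 0.0777]
tcp_rot: [[-0.213, 0.977, -0.0], [0.977, 0.213, -0.0], [-0.0, -0.0, -1.0]]
contact_force: [-0.2, -0.6, -0.1]
gripper_width: 0.0547
grip_force: 0.0
```

Call:
move_arm(rows=[[[0,0,-0.01,0],[0,0,-0.03,0],[0,0,-0.058,0],[0,0,-0.085,0],[0,0,-0.105,0]]])

```text
time: 32.5
ee_pos: [0.4613, 0.3469, 0.1852]
tcp_rot: [[-0.213, 0.977, 0.002], [0.977, 0.213, 0.001], [0.001, 0.002, -1.0]]
contact_force: [0.2, 0.2, 0.1]
gripper_width: 0.0548
grip_force: 0.0
```

```bash
python3 - <<'E'
from plan import *
plan([(.4515,.176,.185,88,2),(.4515,.176,.088,88,1)])
E
```

```text
-> (0.4515, 0.176, 0.185, 88, 2)
[[[-0.01, -0.003, 0.0, 0.9], [-0.024, -0.007, 0.0, 2.1], [-0.042, -0.012, 0.0, 3.6], [-0.061, -0.017, 0.0, 5.3], [-0.082, -0.023, 0.0, 7.2]]]
[[[-0.022, -0.003, 0.0, 1.8], [-0.042, -0.006, 0.0, 3.5], [-0.06, -0.009, 0.0, 5.0], [-0.074, -0.011, 0.0, 6.3], [-0.085, -0.013, 0.0, 7.2]]]
max step 0.022
-> (0.4515, 0.176, 0.088, 88, 1)
[[[0.0, 0.0, 0.014, 0.0], [0.0, 0.0, 0.036, 0.0], [0.0, 0.0, 0.061, 0.0], [0.0, 0.0, 0.083, 0.0], [0.0, 0.0, 0.097, 0.0]]]
max step 0.025
```

Call:
move_arm(rows=[[[-0.01,-0.003,0,0.9],[-0.024,-0.007,0,2.1],[-0.042,-0.012,0,3.6],[-0.061,-0.017,0,5.3],[-0.082,-0.023,0,7.2]]], gripper=0.07)

```text
time: 33.0
ee_pos: [0.4546, 0.2596, 0.1814]
tcp_rot: [[-0.087, 0.996, -0.003], [0.996, 0.087, -0.001], [-0.001, -0.004, -1.0]]
contact_force: [0.5, -0.6, -0.2]
gripper_width: 0.0697
grip_force: 0.0
```

Call:
move_arm(rows=[[[-0.022,-0.003,0,1.8],[-0.042,-0.006,0,3.5],[-0.06,-0.009,0,5],[-0.074,-0.011,0,6.3],[-0.085,-0.013,0,7.2]]])

```text
time: 33.5
ee_pos: [0.4496, 0.1742, 0.1819]
tcp_rot: [[0.039, 0.999, -0.002], [0.999, -0.039, -0.0], [-0.001, -0.002, -1.0]]
contact_force: [0.5, -0.4, -0.0]
gripper_width: 0.0702
grip_force: 0.0
```

```bash
python3 - <<'E'
from h import *
s=get_state();R=s['tcp_rot'];print(s['ee_pos'],np.degrees(np.arctan2(R[1,0],R[0,0])),tool([.4515,.176,.088]))
W=camera('wrist');c=[W['image'],camera('side')['image']]
cv2.imwrite('pics/w8.png',np.hstack([cv2.resize(c[0],(480,300)),cv2.copyMakeBorder(cv2.resize(c[1][200:400,120:360],(320,267)),0,33,0,0,0)])[:,:,::-1])
E
```

```text
[0.44961264 0.17419526 0.18193742] 87.75418396630882 [0.00192657 0.00204399 0.09393172]
```

View pics/w8.png

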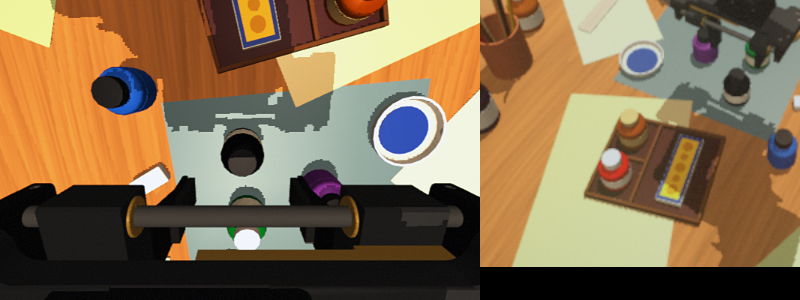

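Panel lies flat, gold up, in the long bay (side crop (682,168)). Black is centred at wrist (242,152). I'm grasping it.

Call:
move_arm(rows=[[[0.001,0.001,0.015,0],[0.001,0.001,0.037,0],[0.001,0.001,0.06,0],[0.001,0.001,0.08,0],[0.001,0.001,0.093,0]]])

```text
time: 34.1
ee_pos: [0.4512, 0.1772, 0.0883]
tcp_rot: [[0.036, 0.999, -0.001], [0.999, -0.036, -0.0], [-0.0, -0.001, -1.0]]
contact_force: [0.2, -0.3, -0.5]
gripper_width: 0.0701
grip_force: 0.0
```

Call:
move_arm(rows=[[[0,0,0,0],[0,0,0,0],[0,0,0,0],[0,0,0,0],[0,0,0,0]]], gripper=0.03, newtons=15)

```text
time: 34.6
ee_pos: [0.4516, 0.1769, 0.0904]
tcp_rot: [[0.037, 0.999, 0.001], [0.999, -0.037, 0.0], [0.0, 0.001, -1.0]]
contact_force: [-1.5, 0.3, 2.1]
gripper_width: 0.0451
grip_force: 15.0
```

Call:
move_arm(rows=[[[0,0,-0.012,0],[0,0,-0.031,0],[0,0,-0.055,0],[0,0,-0.078,0],[0,0,-0.092,0]]])

```text
time: 35.1
ee_pos: [0.4521, 0.1768, 0.1842]
tcp_rot: [[0.037, 0.999, 0.003], [0.999, -0.037, 0.0], [0.001, 0.003, -1.0]]
contact_force: [0.0, 0.4, -0.7]
gripper_width: 0.0459
grip_force: 15.0
```

```bash
python3 - <<'E'
from plan import *
plan([(.5325,-.371,.181,86.7,5)])
E
```

```text
-> (0.5325, -0.371, 0.181, 86.7, 5)
[[[-0.012, 0.002, 0.0, 0.0], [-0.026, 0.005, 0.0, 0.1], [-0.042, 0.008, 0.0, 0.1], [-0.06, 0.011, 0.0, 0.1], [-0.08, 0.015, 0.0, 0.2]]]
[[[-0.022, 0.004, 0.0, 0.0], [-0.045, 0.008, 0.0, 0.1], [-0.07, 0.013, 0.0, 0.2], [-0.096, 0.018, 0.001, 0.2], [-0.122, 0.023, 0.001, 0.3]]]
[[[-0.027, 0.005, 0.0, 0.1], [-0.055, 0.011, 0.0, 0.1], [-0.083, 0.016, 0.0, 0.2], [-0.111, 0.021, 0.001, 0.2], [-0.138, 0.027, 0.001, 0.3]]]
[[[-0.027, 0.005, 0.0, 0.1], [-0.053, 0.01, 0.0, 0.1], [-0.077, 0.015, 0.0, 0.2], [-0.1, 0.02, 0.001, 0.2], [-0.122, 0.024, 0.001, 0.3]]]
[[[-0.02, 0.004, 0.0, 0.0], [-0.038, 0.008, 0.0, 0.1], [-0.054, 0.011, 0.0, 0.1], [-0.068, 0.014, 0.0, 0.2], [-0.08, 0.016, 0.0, 0.2]]]
max step 0.028
```

Call:
move_arm(rows=[[[-0.012,0.002,0,0],[-0.026,0.005,0,0.1],[-0.042,0.008,0,0.1],[-0.06,0.011,0,0.1],[-0.08,0.015,0,0.2]]])

```text
time: 35.6
ee_pos: [0.463, 0.095, 0.1813]
tcp_rot: [[0.04, 0.999, -0.001], [0.999, -0.04, -0.0], [-0.0, -0.001, -1.0]]
contact_force: [-0.1, 0.1, -1.5]
gripper_width: 0.0458
grip_force: 15.0
```

Call:
move_arm(rows=[[[-0.022,0.004,0,0],[-0.045,0.008,0,0.1],[-0.07,0.013,0,0.2],[-0.096,0.018,0.001,0.2],[-0.122,0.023,0.001,0.3]]])

```text
time: 36.1
ee_pos: [0.481, -0.0283, 0.1802]
tcp_rot: [[0.046, 0.999, -0.001], [0.999, -0.046, 0.0], [0.0, -0.001, -1.0]]
contact_force: [1.7, 0.1, -0.9]
gripper_width: 0.0459
grip_force: 15.0
```

Call:
move_arm(rows=[[[-0.027,0.005,0,0.1],[-0.055,0.011,0,0.1],[-0.083,0.016,0,0.2],[-0.111,0.021,0.001,0.2],[-0.138,0.027,0.001,0.3]]])

```text
time: 36.6
ee_pos: [0.5013, -0.1674, 0.179]
tcp_rot: [[0.051, 0.999, -0.002], [0.999, -0.051, 0.001], [0.001, -0.002, -1.0]]
contact_force: [-0.9, -0.1, -1.8]
gripper_width: 0.0451
grip_force: 15.0
```

Call:
move_arm(rows=[[[-0.027,0.005,0,0.1],[-0.053,0.01,0,0.1],[-0.077,0.015,0,0.2],[-0.1,0.02,0.001,0.2],[-0.122,0.024,0.001,0.3]]])

```text
time: 37.1
ee_pos: [0.5191, -0.2903, 0.1778]
tcp_rot: [[0.057, 0.998, -0.001], [0.998, -0.057, 0.001], [0.001, -0.002, -1.0]]
contact_force: [0.4, 0.2, -1.8]
gripper_width: 0.0458
grip_force: 15.0
```

Call:
move_arm(rows=[[[-0.02,0.004,0,0],[-0.038,0.008,0,0.1],[-0.054,0.011,0,0.1],[-0.068,0.014,0,0.2],[-0.08,0.016,0,0.2]]])

```text
time: 37.6
ee_pos: [0.5314, -0.3705, 0.1783]
tcp_rot: [[0.06, 0.998, -0.001], [0.998, -0.06, 0.0], [0.0, -0.001, -1.0]]
contact_force: [0.0, -0.0, -1.4]
gripper_width: 0.0457
grip_force: 15.0
```

```bash
python3 - <<'E'
from h import *
s=get_state();print(s['ee_pos'],tool([.5325,-.371,.0935]))
W=camera('wrist');c=[W['image'],camera('side')['image']]
for p in [(.482,-.334)]:
    a=np.radians(-3.3);ux=np.array([np.cos(a),np.sin(a)]);uy=np.array([-ux[1],ux[0]])
    for x,y in [(20.5,-66.5),(84.5,-66.5),(20.5,-2.5),(84.5,-2.5)]: print((x,y),(proj(W,[*(np.array(p)+ux*x/1e3+uy*y/1e3),.012])*.75).round(),(proj(W,[*(np.array(p)+ux*x/1e3+uy*-y/1e3),.012])*.75).round())
cv2.imwrite('pics/w9.png',np.hstack([cv2.resize(c[0],(480,300)),cv2.copyMakeBorder(cv2.resize(c[1][100:240,300:468],(320,267)),0,33,0,0,0)])[:,:,::-1])
E
```

```text
[ 0.53137886 -0.37054061  0.17833593] [-0.00042852  0.00119646  0.08483506]
(20.5, -66.5) [216. 181.] [211.  60.]
(84.5, -66.5) [270. 181.] [274.  60.]
(20.5, -2.5) [214. 127.] [213. 122.]
(84.5, -2.5) [272. 127.] [272. 122.]
```

View pics/w9.png

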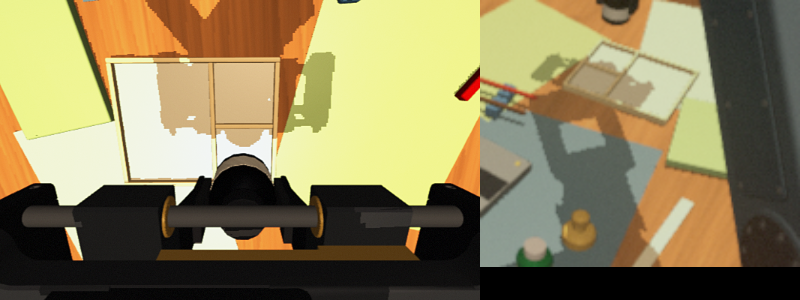

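The pale tray's bays show where predicted, to within about 2 px (divider at (245,126), far bay 214–276). I'm lowering black with a 3 mm shift in +x.

Call:
move_arm(rows=[[[0,0.001,0.018,0],[0,0.002,0.04,0],[0,0.003,0.062,0],[0,0.003,0.076,0],[0,0.003,0.082,0]]])

```text
time: 38.2
ee_pos: [0.534, -0.3684, 0.0951]
tcp_rot: [[0.059, 0.998, -0.002], [0.998, -0.059, 0.003], [0.002, -0.003, -1.0]]
contact_force: [-0.8, -0.6, -2.0]
gripper_width: 0.0458
grip_force: 15.0
```

Call:
move_arm(rows=[[[0,0,0.0005,0],[0,0,0.001,0],[0,0,0.0015,0],[0,0,0.002,0],[0,0,0.002,0]]])

```text
time: 38.7
ee_pos: [0.5349, -0.3698, 0.0953]
tcp_rot: [[0.059, 0.998, 0.001], [0.998, -0.059, -0.001], [-0.001, 0.001, -1.0]]
contact_force: [-0.6, -0.1, -1.7]
gripper_width: 0.0455
grip_force: 15.0
```

Call:
move_arm(rows=[[[0,0,0.0005,0],[0,0,0.001,0],[0,0,0.0015,0],[0,0,0.0015,0],[0,0,0.0015,0]]])

```text
time: 39.2
ee_pos: [0.5348, -0.3698, 0.0945]
tcp_rot: [[0.059, 0.998, 0.0], [0.998, -0.059, -0.001], [-0.001, 0.0, -1.0]]
contact_force: [-2.3, 0.8, 4.9]
gripper_width: 0.0455
grip_force: 15.0
```

Call:
move_arm(rows=[[[0,0,0,0],[0,0,0,0],[0,0,0,0],[0,0,0,0],[0,0,0,0]]], gripper=0.065)

```text
time: 39.7
ee_pos: [0.5347, -0.3696, 0.093]
tcp_rot: [[0.059, 0.998, -0.0], [0.998, -0.059, 0.0], [0.0, -0.0, -1.0]]
contact_force: [-0.6, 0.7, 0.0]
gripper_width: 0.0642
grip_force: 0.0
```

Call:
move_arm(rows=[[[0,0,-0.01,0],[0,0,-0.03,0],[0,0,-0.058,0],[0,0,-0.085,0],[0,0,-0.095,0]]])

```text
time: 40.2
ee_pos: [0.5359, -0.3707, 0.1919]
tcp_rot: [[0.059, 0.998, 0.004], [0.998, -0.059, -0.004], [-0.004, 0.005, -1.0]]
contact_force: [0.6, -0.9, 0.2]
gripper_width: 0.0651
grip_force: 0.0
```

```bash
python3 - <<'E'
from plan import *
plan([(.427,.008,.185,88,4)])
E
```

```text
-> (0.427, 0.008, 0.185, 88, 4)
[[[0.01, -0.004, 0.0, -0.0], [0.023, -0.008, 0.0, -0.1], [0.038, -0.013, 0.001, -0.1], [0.055, -0.019, 0.001, -0.2], [0.074, -0.026, 0.001, -0.3]]]
[[[0.02, -0.007, 0.0, -0.1], [0.042, -0.015, 0.001, -0.2], [0.065, -0.023, 0.001, -0.2], [0.088, -0.031, 0.002, -0.3], [0.112, -0.039, 0.002, -0.4]]]
[[[0.024, -0.008, 0.0, -0.1], [0.047, -0.016, 0.001, -0.2], [0.07, -0.024, 0.001, -0.3], [0.092, -0.031, 0.002, -0.3], [0.113, -0.038, 0.002, -0.4]]]
[[[0.019, -0.006, 0.0, -0.1], [0.036, -0.012, 0.001, -0.1], [0.051, -0.017, 0.001, -0.2], [0.064, -0.021, 0.001, -0.2], [0.074, -0.025, 0.001, -0.3]]]
max step 0.025
```

Call:
move_arm(rows=[[[0.01,-0.004,0,0],[0.023,-0.008,0,-0.1],[0.038,-0.013,0.001,-0.1],[0.055,-0.019,0.001,-0.2],[0.074,-0.026,0.001,-0.3]]], gripper=0.055)

```text
time: 40.7
ee_pos: [0.5116, -0.2917, 0.1853]
tcp_rot: [[0.054, 0.999, -0.003], [0.999, -0.054, 0.003], [0.003, -0.004, -1.0]]
contact_force: [0.4, -0.1, 0.1]
gripper_width: 0.0552
grip_force: 0.0
```

Call:
move_arm(rows=[[[0.02,-0.007,0,-0.1],[0.042,-0.015,0.001,-0.2],[0.065,-0.023,0.001,-0.2],[0.088,-0.031,0.002,-0.3],[0.112,-0.039,0.002,-0.4]]])

```text
time: 41.2
ee_pos: [0.4781, -0.1775, 0.1836]
tcp_rot: [[0.047, 0.999, -0.004], [0.999, -0.047, 0.003], [0.003, -0.004, -1.0]]
contact_force: [0.9, 0.5, -0.2]
gripper_width: 0.0549
grip_force: 0.0
```

Call:
move_arm(rows=[[[0.024,-0.008,0,-0.1],[0.047,-0.016,0.001,-0.2],[0.07,-0.024,0.001,-0.3],[0.092,-0.031,0.002,-0.3],[0.113,-0.038,0.002,-0.4]]])

```text
time: 41.7
ee_pos: [0.445, -0.0632, 0.1819]
tcp_rot: [[0.039, 0.999, -0.005], [0.999, -0.039, 0.002], [0.002, -0.005, -1.0]]
contact_force: [-0.2, 0.5, -0.3]
gripper_width: 0.0554
grip_force: 0.0
```

Call:
move_arm(rows=[[[0.019,-0.006,0,-0.1],[0.036,-0.012,0.001,-0.1],[0.051,-0.017,0.001,-0.2],[0.064,-0.021,0.001,-0.2],[0.074,-0.025,0.001,-0.3]]])

```text
time: 42.2
ee_pos: [0.424, 0.0108, 0.1816]
tcp_rot: [[0.034, 0.999, -0.003], [0.999, -0.034, 0.001], [0.001, -0.003, -1.0]]
contact_force: [0.4, -0.5, 0.0]
gripper_width: 0.0551
grip_force: 0.0
```

```bash
python3 - <<'E'
from h import *
s=get_state();R=s['tcp_rot'];print(s['ee_pos'],np.degrees(np.arctan2(R[1,0],R[0,0])),tool([.427,.008,.092]))
W=camera('wrist');print('disc centre expected px',proj(W,[.427,.008,.018]),'knob top',proj(W,[.427,.008,.048]))
h=cv2.cvtColor(W['image'],cv2.COLOR_RGB2HSV);y=cv2.inRange(h,(18,110,60),(34,255,255));y[250:]=0
n,l,st,ce=cv2.connectedComponentsWithStats(y)
for k in range(1,n):
    if st[k,4]>300: print(st[k],ce[k])
E
```

```text
[0.42400095 0.01082029 0.18155012] 88.0565821047829 [-0.00277474  0.00334285  0.08953937]
disc centre expected px [326.28858283 209.12069503] knob top [326.549251   221.18574451]
[    0     0   265   250 50010] [109.14111178 130.88226355]
[ 610   86   30   62 1161] [625.72351421 118.29285099]
[ 300  182   52   51 1920] [325.2578125 206.8859375]
```

The brass blob sits at (325,207), matching the predicted (326,209). I'm descending on the knob.

Call:
move_arm(rows=[[[-0.001,0.001,0.015,0],[-0.002,0.002,0.037,0],[-0.003,0.003,0.058,0],[-0.003,0.003,0.074,0],[-0.003,0.003,0.082,0]]])

```text
time: 42.75
ee_pos: [0.428, 0.0062, 0.0989]
tcp_rot: [[0.035, 0.999, -0.002], [0.999, -0.035, 0.0], [0.0, -0.002, -1.0]]
contact_force: [-0.2, 0.4, 0.3]
gripper_width: 0.0551
grip_force: 0.0
```

Call:
move_arm(rows=[[[0,0,0.002,0],[0,0,0.004,0],[0,0,0.006,0],[0,0,0.007,0],[0,0,0.0075,0]]])

```text
time: 43.25
ee_pos: [0.4287, 0.0062, 0.0931]
tcp_rot: [[0.035, 0.999, 0.001], [0.999, -0.035, -0.0], [-0.0, 0.001, -1.0]]
contact_force: [0.1, 0.2, -0.4]
gripper_width: 0.0551
grip_force: 0.0
```

Call:
move_arm(rows=[[[0,0,0,0],[0,0,0,0],[0,0,0,0],[0,0,0,0],[0,0,0,0]]], gripper=0.01, newtons=25)

```text
time: 43.75
ee_pos: [0.4273, 0.0065, 0.0927]
tcp_rot: [[0.035, 0.999, -0.003], [0.999, -0.035, 0.001], [0.001, -0.003, -1.0]]
contact_force: [-1.2, 0.0, 0.2]
gripper_width: 0.0234
grip_force: 25.3
```

Call:
move_arm(rows=[[[0,0,-0.01,0],[0,0,-0.028,0],[0,0,-0.05,0],[0,0,-0.072,0],[0,0,-0.085,0]]])

```text
time: 44.25
ee_pos: [0.429, 0.0062, 0.1796]
tcp_rot: [[0.035, 0.999, 0.003], [0.999, -0.035, -0.001], [-0.001, 0.003, -1.0]]
contact_force: [0.6, -0.5, -2.9]
gripper_width: 0.023
grip_force: 25.0
```

```bash
python3 - <<'E'
from plan import *
plan([(.538,-.302,.179,86.7,4)])
E
```

```text
-> (0.538, -0.302, 0.179, 86.7, 4)
[[[-0.009, 0.003, 0.0, 0.0], [-0.019, 0.007, 0.0, 0.1], [-0.031, 0.012, 0.0, 0.1], [-0.045, 0.018, 0.0, 0.2], [-0.06, 0.024, 0.0, 0.3]]]
[[[-0.017, 0.007, 0.0, 0.1], [-0.034, 0.014, 0.0, 0.1], [-0.053, 0.021, 0.0, 0.2], [-0.072, 0.029, 0.0, 0.3], [-0.092, 0.037, 0.0, 0.4]]]
[[[-0.019, 0.008, 0.0, 0.1], [-0.039, 0.016, 0.0, 0.2], [-0.057, 0.023, 0.0, 0.2], [-0.075, 0.03, 0.0, 0.3], [-0.091, 0.037, 0.0, 0.4]]]
[[[-0.015, 0.006, 0.0, 0.1], [-0.029, 0.012, 0.0, 0.1], [-0.041, 0.017, 0.0, 0.2], [-0.051, 0.021, 0.0, 0.2], [-0.06, 0.025, 0.0, 0.3]]]
max step 0.021
```

Call:
move_arm(rows=[[[-0.009,0.003,0,0],[-0.019,0.007,0,0.1],[-0.031,0.012,0,0.1],[-0.045,0.018,0,0.2],[-0.06,0.024,0,0.3]]])

```text
time: 44.75
ee_pos: [0.4508, -0.0561, 0.1771]
tcp_rot: [[0.041, 0.999, -0.001], [0.999, -0.041, 0.0], [0.0, -0.001, -1.0]]
contact_force: [0.4, 0.1, -1.9]
gripper_width: 0.0233
grip_force: 25.0
```

Call:
move_arm(rows=[[[-0.017,0.007,0,0.1],[-0.034,0.014,0,0.1],[-0.053,0.021,0,0.2],[-0.072,0.029,0,0.3],[-0.092,0.037,0,0.4]]])

```text
time: 45.25
ee_pos: [0.4841, -0.1498, 0.1775]
tcp_rot: [[0.048, 0.999, -0.0], [0.999, -0.048, 0.0], [0.0, -0.0, -1.0]]
contact_force: [0.2, -0.6, -2.5]
gripper_width: 0.0233
grip_force: 25.0
```

Call:
move_arm(rows=[[[-0.019,0.008,0,0.1],[-0.039,0.016,0,0.2],[-0.057,0.023,0,0.2],[-0.075,0.03,0,0.3],[-0.091,0.037,0,0.4]]])

```text
time: 45.75
ee_pos: [0.5165, -0.2428, 0.1774]
tcp_rot: [[0.055, 0.998, -0.0], [0.998, -0.055, 0.0], [0.0, -0.0, -1.0]]
contact_force: [0.6, -0.3, -2.0]
gripper_width: 0.023
grip_force: 25.0
```

Call:
move_arm(rows=[[[-0.015,0.006,0,0.1],[-0.029,0.012,0,0.1],[-0.041,0.017,0,0.2],[-0.051,0.021,0,0.2],[-0.06,0.025,0,0.3]]])

```text
time: 46.25
ee_pos: [0.5382, -0.3025, 0.1776]
tcp_rot: [[0.059, 0.998, -0.0], [0.998, -0.059, 0.0], [0.0, -0.0, -1.0]]
contact_force: [-0.7, 0.6, -2.1]
gripper_width: 0.0236
grip_force: 25.0
```

```bash
python3 - <<'E'
from h import *
s=get_state();print(s['ee_pos'],s['gripper_width'],tool([.538,-.302,.0970]))
E
```

```text
[ 0.53817582 -0.30252026  0.17761757] 0.023551411910802022 [ 0.00047919 -0.0001713   0.08061783]
```

Call:
move_arm(rows=[[[0,0,0.015,0],[0,0,0.036,0],[0,0,0.056,0],[0,0,0.07,0],[0,0,0.077,0]]])

```text
time: 46.75
ee_pos: [0.5371, -0.3007, 0.0985]
tcp_rot: [[0.059, 0.998, -0.003], [0.998, -0.059, 0.003], [0.002, -0.003, -1.0]]
contact_force: [-0.2, -0.6, -2.7]
gripper_width: 0.0235
grip_force: 25.0
```

Call:
move_arm(rows=[[[0,0,0.001,0],[0,0,0.002,0],[0,0,0.003,0],[0,0,0.0035,0],[0,0,0.0035,0]]])

```text
time: 47.25
ee_pos: [0.5383, -0.3021, 0.0978]
tcp_rot: [[0.059, 0.998, 0.001], [0.998, -0.059, -0.001], [-0.001, 0.001, -1.0]]
contact_force: [0.2, -0.0, -2.1]
gripper_width: 0.0234
grip_force: 25.0
```

Call:
move_arm(rows=[[[0,0,0.0005,0],[0,0,0.0005,0],[0,0,0.0005,0],[0,0,0.0005,0],[0,0,0.0005,0]]])

```text
time: 47.75
ee_pos: [0.5381, -0.3019, 0.0968]
tcp_rot: [[0.059, 0.998, 0.0], [0.998, -0.059, -0.0], [-0.0, 0.0, -1.0]]
contact_force: [-0.3, -0.3, -0.5]
gripper_width: 0.0234
grip_force: 25.0
```

Touching (the load is nearly off the gripper). I'm releasing, rising and moving aside.

Call:
move_arm(rows=[[[0,0,0,0],[0,0,0,0],[0,0,0,0],[0,0,0,0],[0,0,0,0]]], gripper=0.045)

```text
time: 48.25
ee_pos: [0.5381, -0.3019, 0.0969]
tcp_rot: [[0.059, 0.998, 0.0], [0.998, -0.059, -0.0], [-0.0, 0.0, -1.0]]
contact_force: [0.5, -0.2, -0.7]
gripper_width: 0.0443
grip_force: 0.0
```

Call:
move_arm(rows=[[[0,0,-0.01,0],[0,0,-0.03,0],[0,0,-0.06,0],[0,0,-0.095,0],[0,0,-0.13,0]]])

```text
time: 48.75
ee_pos: [0.5379, -0.3017, 0.2285]
tcp_rot: [[0.059, 0.998, -0.0], [0.998, -0.059, 0.0], [0.0, -0.0, -1.0]]
contact_force: [1.0, -0.3, -0.1]
gripper_width: 0.0449
grip_force: 0.0
```

Call:
move_arm(rows=[[[0.01,-0.01,-0.005,0],[0.03,-0.025,-0.01,0],[0.055,-0.045,-0.015,0],[0.085,-0.06,-0.02,0],[0.115,-0.07,-0.02,0]]])

```text
time: 49.25
ee_pos: [0.4741, -0.1821, 0.2481]
tcp_rot: [[0.06, 0.998, 0.001], [0.998, -0.06, -0.001], [-0.001, 0.001, -1.0]]
contact_force: [0.4, 0.2, -0.9]
gripper_width: 0.0447
grip_force: 0.0
```

Call:
move_arm(rows=[[[0.035,-0.002,0,0],[0.07,-0.004,0,0],[0.1,-0.006,0,0],[0.12,-0.008,0,0],[0.13,-0.008,0,0]]])

```text
time: 49.75
ee_pos: [0.4742, -0.0509, 0.2474]
tcp_rot: [[0.057, 0.998, 0.0], [0.998, -0.057, 0.0], [0.0, 0.0, -1.0]]
contact_force: [0.2, 0.7, 0.4]
gripper_width: 0.0448
grip_force: 0.0
```

```bash
python3 - <<'E'
from h import *
s=get_state();print(s['ee_pos'],s['contact_force'])
c=[camera(n)['image'][:,:,::-1] for n in('top','side')]
t=c[0][100:280,120:500];d=c[1][110:370,190:430]
t=cv2.resize(t,(475,225),interpolation=cv2.INTER_CUBIC)
p=cv2.resize(c[0][150:270,400:520],(230,230),interpolation=cv2.INTER_CUBIC)
q=cv2.resize(c[0][150:270,120:240],(230,230),interpolation=cv2.INTER_CUBIC)
L=np.vstack([t,np.hstack([q,p,np.zeros((230,15,3),np.uint8)])])
cv2.imwrite('pics/end.png',np.hstack([L,cv2.resize(d,(325,352)) if 0 else cv2.copyMakeBorder(cv2.resize(d,(325,352)),0,103,0,0,0)]))
E
```

```text
[ 0.47416291 -0.05093347  0.24742267] [0.21111708 0.70259199 0.39903939]
```

View pics/end.png

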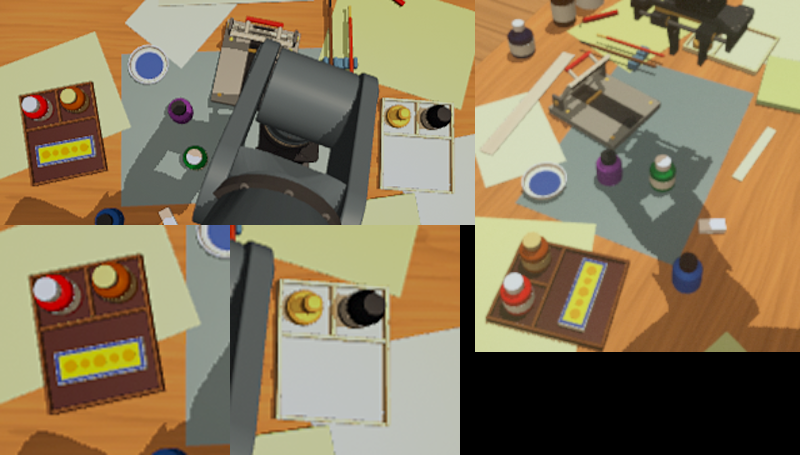

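Everything is upright in its bay: red (55,293), amber (112,282), the panel (100,360), brass (304,305) and black (364,306). Green is still at (194,157), and the clamp is raised. I'm handing the job in.

```bash
python3 -c "
from rig import *
print(job_done())"
```

```text
the job is handed in; nothing more can be done
None
```

Both kits are made up and the job is handed in: red ink, amber jar and panel (flat, gold up) in the dark tray, black ink and brass paperweight in the pale tray, green ink untouched, at about 50 s of the 122 s allowed.

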